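Open the drop safe with code and key

ROBOT

A 6-joint arm with a two-finger parallel gripper is mounted at the origin on a cart in front of the work surface, level with it; the furniture and walls round the work are solid. World frame = base frame: x ahead of the robot, y to its left, z up, the work surface at z = 0. Lengths are in mm, angles in rad, forces in N, time in s.
With the tool pointing down it reaches from about 300 to 775 mm from the base axis. Payload 14.6 kg.
Tool frame: the origin (TCP) lies midway between the tips of the shut fingers; the grasp point (between the pads) lies manip.grasp_offset behind it (manip.grasp_offset is the distance from the TCP to the grasp point, in mm); z points along the fingers, y is the direction in which the jaws open and shut (so a half turn about z gives the same grasp; the last joint's range is limited). The gripper opens to 94 mm and grips with 3 to 60 N. Pads are 16 mm wide; open, the fingers measure 119 mm over their backs; the gripper's body (75 mm by 177 mm) begins 78 mm behind the grasp point.
Start: joints at [-1.405, 0.3, 1.521, -0, 1.321, -0.067], TCP at [126.88, -535.155, 184.246] pointing down, gripper open.
Joint ranges: [-3.03, 3.03], [-0.79, 2.21], [0.23, 2.52], [-1.04, 4.18], [0, 3.07], [-2.55, 2.55]. Speed limits (rad/s): [2.22, 2.22, 2.57, 3.14, 3.14, 3.14].

INTERFACE

Orientations are given as [roll, pitch, yaw] about the fixed x, y, z axes, in that order (R = Rz(yaw) Ry(pitch) Rx(roll)).
In Python, from cell import monitor, vision, order, manip gives the robot as it stands.
- The arm moves only by the shell command python3 -m jog 'ROWS' [FORCE]. ROWS is JSON, a list of rows, each a list of 7 numbers: the shift along the tool's x, y, z in cm, then the turn, a rotation vector about the tool's x, y, z in rad, then the opening in per cent of the stroke, from 0 (shut) to 100 (fully open). In form: [[tx, ty, tz, rx, ry, rz, jaw], ...]. A call has 1 to 8 rows; each row shifts and turns the commanded pose from where the row before left it, along the tool's axes as they then stand; what a row does not reach is not made up. A row lasts 1/10 s, in which the tool goes at most 50 mm and 8.59 degrees, less where a joint would pass 70% of its speed; a pose out of reach is approached as far as the arm can. A call is refused whole if a number of a shift passes 5 or a number of a turn 0.15, either way. A call with a gripper value outside its range is refused whole. The fingers move at their own pace and stop on an object; FORCE is the grip in N (left out, the last holds). Time passes only in rows, so rows that do not move let the fingers close. It gives the time, the measured TCP pose, the force and the opening at its end, in the units of the state.
- monitor.read_state(): the state, without advancing time (a new reading comes with each control period).
- vision.camera(name): name is "scene" or "top"; returns a dict with "color" (400x640x3 uint8, blue, green, red), "fx", "fy", "cx", "cy" (pixels), "cam_to_world" (4x4, takes a point from camera to world coordinates). Camera axes: x right, y down, z forward; pixel columns grow to the right and rows downward; lengths in mm; the calibration is good to about 2 mm. A picture is of the moment at which its call begins. There is no depth.
- order.sign_off(): hands the job in, once; it reports no verdict.
The state is a dict: "clock": time; "joints": joint angles; "qd": joint speeds; "effort": joint torques, N m; "eef_pos": TCP position; "eef_rot": TCP orientation; "wrist_force": force on the tool from outside, world axes, zero at the start; "moment": the same for the moment, N m; "finger_gap": finger opening in mm.
Only numpy, scipy, OpenCV 4.12 (cv2) and the standard library are available. Lean on these libraries where they do the work, as an engineer would, in place of code of your own. Each camera call takes 0.05 s, during which the arm holds its last target.

TASK

Open the drop safe's slot for a colleague who is waiting to drop in the takings: on the safe's keypad press the second key, then the fourth, then the first, counted from the left and one at a time, leaving the third alone. Then take the red-bowed key from the wooden block, work it into the lock past the sticky pins until it is fully home, turn it a quarter clockwise and finish while still holding it turned, because the lock springs back and shuts the slot when the key is let go. Leave the blue key in its block and do not disturb the cups and the stamp round about.

Things in the scene. Friction and masses are not known exactly. Their poses are not given: they have to be found in the camera images.
- key1_top (a point): top centre of the first (leftmost, +y) of the safe's four keypad keys: light grey squares 26 x 26 mm, 40 mm apart in a row along the safe's y axis, their tops 11 mm over a black bezel, marked with one to four dark dots from left to right as seen from the robot
- key2_top (a point): top centre of the second keypad key (two dots)
- key3_top (a point): top centre of the third keypad key (three dots), not part of the code
- key4_top (a point): top centre of the fourth, rightmost keypad key (four dots)
- key1 (a joint): travel of the first keypad key, 0 up, 0.005 m fully down. Every keypad key goes straight down against a spring (1.5 N to start, 4 N fully down; press it at least 4 mm) and comes back up by itself
- key2 (a joint): travel of the second keypad key, 0 up to 0.005 m fully down
- key3 (a joint): travel of the third keypad key, 0 up to 0.005 m fully down
- key4 (a joint): travel of the fourth keypad key, 0 up to 0.005 m fully down
- keyway (a point): the lock, a square steel plate 46 x 46 mm, 4 mm proud of the safe's deck, 60 mm right of the fourth keypad key. This point is the centre of its slot at the plate's upper face; z is up, x runs along the slot (away from the robot at yaw 0). The slot is 16.5 mm long (x) and 7.5 mm wide (y); the key goes straight down into it, either way round
- cylinder (a joint): angle of the lock cylinder under the plate, 0 at rest to 1.6 rad (a quarter turn, end stop), growing clockwise as seen from above. A spring turns it back (0.04 Nm at rest, 0.17 Nm at the stop). The key has about 0.13 rad of play in it, so the key must be turned that much farther than the cylinder
- shutter (a joint): opening of the steel shutter under the drop slot at the back of the safe's deck, moved by the cylinder: 0 shut, 0.016 m fully open
- safe_key_bow (a point): centre of the flat red bow of the safe key: 30 mm wide along the key's x, 10 mm thick along y, 40 mm tall; grip it across the 10 mm. The key (45 g) stands upright, z up, bit down, in one slot of the wooden block and slides straight up out of it. Under the bow is a round collar 16 mm across; its underside, 28 mm below this point, rests on the block, and on the lock's plate when home
- store_key_bow (a point): centre of the bow of the other key, the same but blue, in the other slot of the block, 90 mm away; it stays there
- key_block: oak block 58 x 160 x 45 mm, fixed; origin at the centre of its underside, y along its length. Its two slots (17 mm along x, 8 mm along y, 39 mm deep) lie 45 mm either side of the centre on y; which key stands in which varies
- cups: two stacked white porcelain cups, 82 mm across and 89 mm high, origin at the underside; a bystander
- stamp: small red-handled hand stamp, 24 x 34 x 74 mm, standing, origin at the underside; a bystander
- safe: grey steel drop safe, 200 (x) x 260 (y) x 95 mm to its flat deck, fixed; origin at the centre of its underside, x away from the robot, y left, z up. On the front half of the deck are the keypad (left) and the lock (right), at the back the drop slot
- lock_inside (a point): on the lock's axis 16 mm under the plate's upper face. Two sticky spring pins sit 15 and 21 mm under that face and press on the bit's edges: expect 5 to 20 N on the way in; if the key sticks, rock it a little and push on. The 4 mm thick plate keeps the key from turning until it is within about 2 mm of home; once turned it cannot be pulled out
- safe_key_tip (a point): end of the safe key's bit, 60 mm below the bow's centre. From the collar down: a round neck 5 mm thick and 7 mm long, then a flat steel bit 14 mm wide (along x) and 5 mm thick (y), tapered over its last 6 mm to 7 x 2.5 mm
Mind the look-alikes: they are no part of the job. Leave any green or yellow look-alike of the part that bears safe_key_bow alone.

How it is judged:
By the outcome, as a careful person would: the job done as asked, in the order asked, and still so for the second after the job is handed in, while the arm keeps its last pose, push and grip.
It also fails if it takes over 72 s, if anything falls off the work surface, if the arm or the gripper's body presses on something with over 40 N, if the wrist force passes 120 N, or if a joint passes its speed limit or range.

## Working session

There is one attempt and no reset: what is moved stays moved. The work goes in short steps, Python scripts to look and compute and a shell command to move; the robot and the scene stay as the last step left them, time stands still between calls to the robot, and variables do not carry over. Pictures are saved under pics/ and viewed, and the job is handed in when it is done.

```bash
mkdir -p pics; ls
python3 - <<'E'
from cell import monitor, vision, order, manip
import cv2
s=monitor.read_state(); print(s); print(manip.grasp_offset)
for n in("scene","top"):
    c=vision.camera(n); cv2.imwrite(f"pics/{n}0.png",c["color"]); print(n,c["fx"],c["fy"],c["cx"],c["cy"]); print(c["cam_to_world"])
E
```

```text
pics
{'clock': 0.0, 'joints': array([-1.40458032e+00,  3.00476303e-01,  1.52159487e+00, -1.14578174e-05,
        1.32069536e+00, -6.66001129e-02]), 'qd': array([-3.13730673e-04, -7.07797834e-04,  5.00863144e-04,  6.54675609e-05,
       -9.31069371e-04, -2.59947561e-04]), 'effort': array([ 1.81740354e-03, -5.31806874e+01, -3.52732480e+01,  7.09049497e-02,
        2.44153087e-02, -1.02508207e-04]), 'eef_pos': array([ 126.84058479, -534.87327434,  183.67766054]), 'eef_rot': array([-3.14042064e+00, -6.70488693e-05,  2.32818925e-01]), 'wrist_force': array([-0.70308184, -0.21486271,  0.06801038]), 'moment': array([0.03549452, 0.00643903, 0.07702977]), 'finger_gap': 94.18204682561678}
18.8
scene 492.4502429501932 492.4502429501932 312.8692643733057 201.61085534739442
[[-6.86669876e-01 -4.79795711e-01  5.46150672e-01 -1.31645726e+02]
 [-7.26779695e-01  4.35919026e-01 -5.30816237e-01  6.80336448e+02]
 [ 1.66058846e-02 -7.61426739e-01 -6.48038245e-01  9.19366209e+02]
 [ 0.00000000e+00  0.00000000e+00  0.00000000e+00  1.00000000e+00]]
top 392.7044637961281 392.7044637961281 315.7796708223473 198.96777636255896
[[-1.36811744e-02 -9.85692543e-01  1.67997129e-01  3.78628987e+02]
 [-9.99861402e-01  1.50801718e-02  7.05449356e-03 -9.98388199e+00]
 [-9.48698726e-03 -1.67877331e-01 -9.85762243e-01  1.23174975e+03]
 [ 0.00000000e+00  0.00000000e+00  0.00000000e+00  1.00000000e+00]]
```

View pics/scene0.png

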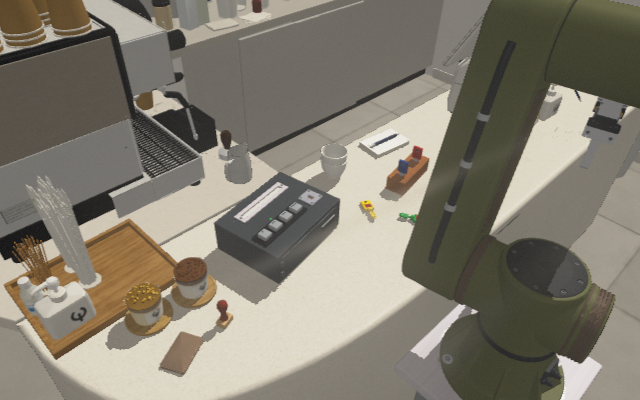

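View pics/top0.png

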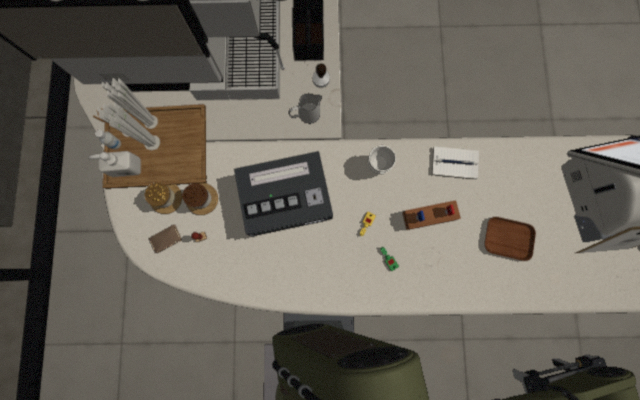

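Top view: safe around (284,194) with its keypad (251..293, ~205) and lock (314,197). The block is at (431,215), with the blue bow at (417,216) and the red bow at (445,211). A yellow look-alike lies at (367,222) and a green one at (388,259). Next I'll enlarge to confirm.

Run:
```python
import cv2,numpy as np
a=cv2.imread("pics/top0.png"); b=cv2.imread("pics/scene0.png")
c1=cv2.resize(a[145:245,230:340],None,fx=4,fy=4,interpolation=cv2.INTER_CUBIC)
c2=cv2.resize(a[190:240,395:475],None,fx=5,fy=5,interpolation=cv2.INTER_CUBIC)
c3=cv2.resize(b[165:275,210:350],None,fx=3,fy=3,interpolation=cv2.INTER_CUBIC)
c4=cv2.resize(b[135:200,375:440],None,fx=4,fy=4,interpolation=cv2.INTER_CUBIC)
W=np.zeros((600,800,3),np.uint8)
c1=cv2.resize(c1,(400,364));W[:c1.shape[0],:400]=c1; W[:c2.shape[0],400:800]=c2
c3=cv2.resize(c3,(300,236)); W[364:600,:300]=c3
W[300:560,420:680]=c4
cv2.imwrite("pics/crop0.png",W)
```

```text
(no output)
```

View pics/crop0.png

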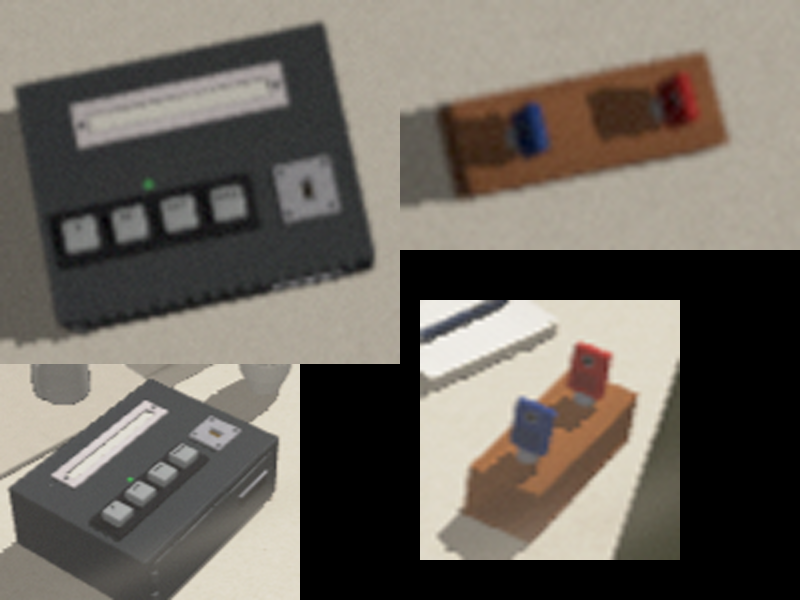

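The only upright red bow is at top (445,211), scene (~417,153), on the block's right-hand end, so that's the safe key. The yellow and green ones lie loose on the table and the blue one stays in the block's left slot. Now I'll measure.

```bash
cat > h.py <<'E'
import numpy as np,cv2
from cell import monitor, vision, manip
def cam(n):
    c=vision.camera(n); return c
def ray(c,u,v):
    T=c["cam_to_world"]; d=T[:3,:3]@np.array([(u-c["cx"])/c["fx"],(v-c["cy"])/c["fy"],1]); return T[:3,3],d/np.linalg.norm(d)
def onz(c,u,v,z):
    o,d=ray(c,u,v); return o+d*(z-o[2])/d[2]
def tri(c1,p1,c2,p2):
    o1,d1=ray(c1,*p1);o2,d2=ray(c2,*p2)
    t=np.linalg.lstsq(np.stack([d1,-d2],1),o2-o1,rcond=None)[0]
    a=o1+d1*t[0];b=o2+d2*t[1]; return (a+b)/2,np.linalg.norm(a-b)
def blobs(m,x0,y0,x1,y1,amin=8):
    k=np.zeros_like(m);k[y0:y1,x0:x1]=m[y0:y1,x0:x1]
    n,l,s,c=cv2.connectedComponentsWithStats(k)
    return [(c[i].round(2),s[i,4],s[i,:4]) for i in range(1,n) if s[i,4]>=amin]
E
python3 - <<'E'
from h import *
cs={n:cam(n) for n in("top","scene")}
R={"top":(240,150,330,235),"scene":(215,170,345,275)}
K={"top":(398,195,470,235),"scene":(380,140,435,200)}
for n,c in cs.items():
    im=c["color"].astype(int);g=im.min(2)
    for th in (110,140):
        print(n,th,[b for b in blobs((g>th).astype(np.uint8),*R[n])])
    b,gg,r=im[...,0],im[...,1],im[...,2]
    print("red",blobs(((r>90)&(gg<60)&(b<70)).astype(np.uint8),*K[n]))
    print("blue",blobs(((b>r+25)).astype(np.uint8),*K[n]))
    print("wood",blobs(((r>b+35)&(gg>b+5)).astype(np.uint8),*K[n],amin=50))
    print("dark in plate")
E
```

```text
top 110 [(array([283.29, 158.24]), np.int32(999), array([240, 150,  90,  47], dtype=int32)), (array([278.75, 173.33]), np.int32(710), array([250, 162,  59,  24], dtype=int32)), (array([313.97, 196.54]), np.int32(178), array([306, 189,  17,  16], dtype=int32)), (array([292.9 , 201.23]), np.int32(39), array([289, 197,   8,   8], dtype=int32)), (array([279.48, 203.65]), np.int32(46), array([276, 200,   8,   8], dtype=int32)), (array([265.79, 206.4 ]), np.int32(48), array([262, 202,   8,   9], dtype=int32)), (array([251.94, 209.06]), np.int32(53), array([248, 205,   9,   9], dtype=int32)), (array([306.42, 229.57]), np.int32(511), array([263, 220,  67,  15], dtype=int32))]
top 140 [(array([265.86, 155.  ]), np.int32(652), array([240, 150,  77,  16], dtype=int32)), (array([326.06, 164.71]), np.int32(235), array([319, 150,  11,  44], dtype=int32)), (array([278.85, 173.39]), np.int32(565), array([250, 163,  58,  22], dtype=int32)), (array([307.77, 229.82]), np.int32(457), array([267, 221,  63,  14], dtype=int32))]
red [(array([452.  , 208.96]), np.int32(26), array([450, 204,   5,  11], dtype
[... 1472 characters left out ...]
32)), (array([222.11, 213.69]), np.int32(64), array([215, 206,  20,  16], dtype=int32)), (array([285.68, 214.66]), np.int32(53), array([280, 211,  12,   8], dtype=int32)), (array([275.46, 223.51]), np.int32(57), array([270, 220,  12,   8], dtype=int32)), (array([264.65, 232.89]), np.int32(66), array([259, 229,  12,   9], dtype=int32)), (array([215.46, 242.04]), np.int32(28), array([215, 233,   3,  17], dtype=int32))]
red [(array([416.56, 154.56]), np.int32(9), array([415, 153,   4,   5], dtype=int32))]
blue [(array([403.92, 162.  ]), np.int32(26), array([400, 159,   9,   8], dtype=int32))]
wood [(array([407.86, 172.63]), np.int32(950), array([385, 145,  45,  50], dtype=int32))]
dark in plate
```

Run:
```python
from h import *
t=cam("top");s=cam("scene")
P={"k1":((251.94,209.06),(264.5,233.1)),"k2":((265.79,206.4),(275.3,223.7)),"k3":((279.48,203.65),(285.5,214.8)),"k4":((292.9,201.23),(295.65,206.15)),"plate":((313.97,196.54),(310,196.6))}
for k,(a,b) in P.items():
    p,e=tri(t,a,s,b); z=99 if k=="plate" else 109
    print(k,p.round(1),e.round(1),onz(t,*a,z).round(1),onz(s,*b,z).round(1))
# safe and block mask corners
for n,c,K in(("top",t,(398,195,470,235)),("scene",s,(380,140,440,200))):
    x0,y0,x1,y1=K
    im=c["color"].astype(int);b,g,r=im[...,0],im[...,1],im[...,2]
    hsv=cv2.cvtColor(c["color"],cv2.COLOR_BGR2HSV).astype(int)
    red=((hsv[...,0]<4)|(hsv[...,0]>174))&(hsv[...,1]>150)&(hsv[...,2]>60)
    blue=(hsv[...,0]>105)&(hsv[...,0]<130)&(hsv[...,1]>110)
    print(n,"red",blobs(red.astype(np.uint8),*K,amin=4),"blue",blobs(blue.astype(np.uint8),*K))
    wood=((r-b>35)|red|blue).astype(np.uint8);k=np.zeros_like(wood);k[y0:y1,x0:x1]=wood[y0:y1,x0:x1]
    cn=max(cv2.findContours(k,0,1)[0],key=cv2.contourArea)
    print(n,cv2.minAreaRect(cn),cv2.boxPoints(cv2.minAreaRect(cn)).round(1).tolist())
    o=cv2.resize(c["color"][y0:y1,x0:x1],None,fx=10,fy=10,interpolation=cv2.INTER_NEAREST); cv2.imwrite(f"pics/blk_{n}.png",o)
```

```text
k1 [542.2 182.1 112.6] 1.1 [543.2 183.1 109. ] [544.8 179.6 109. ]
k2 [549.6 142.4 112.6] 0.4 [550.4 143.  109. ] [552.5 139.9 109. ]
k3 [557.3 103.1 112.3] 0.1 [557.8 103.4 109. ] [560.2 100.7 109. ]
k4 [563.6  64.2 113.6] 0.0 [564.3  64.5 109. ] [567.6  60.6 109. ]
plate [577.8   2.7 101.7] 1.7 [579.    3.3  99. ] [5.794e+02 1.000e-01 9.900e+01]
top red [(array([451.55, 209.  ]), np.int32(29), array([449, 205,   6,   9], dtype=int32))] blue [(array([420.66, 215.47]), np.int32(38), array([418, 211,   6,   9], dtype=int32))]
top ((432.3208312988281, 214.12649536132812), (19.818117141723633, 53.47625732421875), 78.40782928466797) [[404.1000061035156, 209.8000030517578], [456.5, 199.0], [460.5, 218.5], [408.1000061035156, 229.1999969482422]]
scene red [(array([418.86, 147.86]), np.int32(7), array([416, 147,   6,   3], dtype=int32))] blue []
scene ((408.11676025390625, 171.13449096679688), (25.54228973388672, 54.459991455078125), 40.91438674926758) [[380.6000061035156, 183.3000030517578], [416.29998779296875, 142.1999969482422], [435.6000061035156, 158.89999389648438], [399.8999938964844, 200.10000610351562]]
```

View pics/blk_top.png

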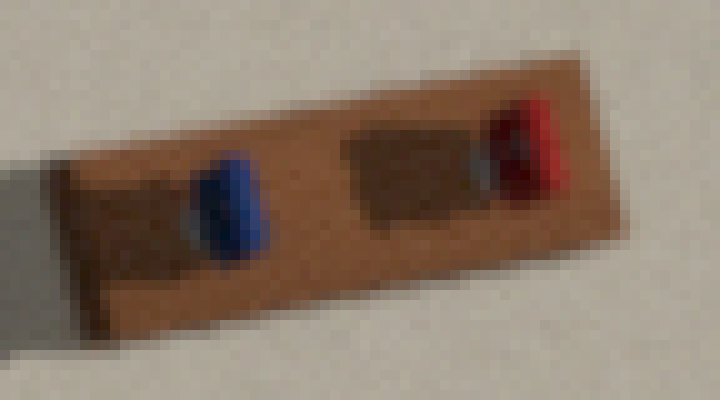

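View pics/blk_scene.png

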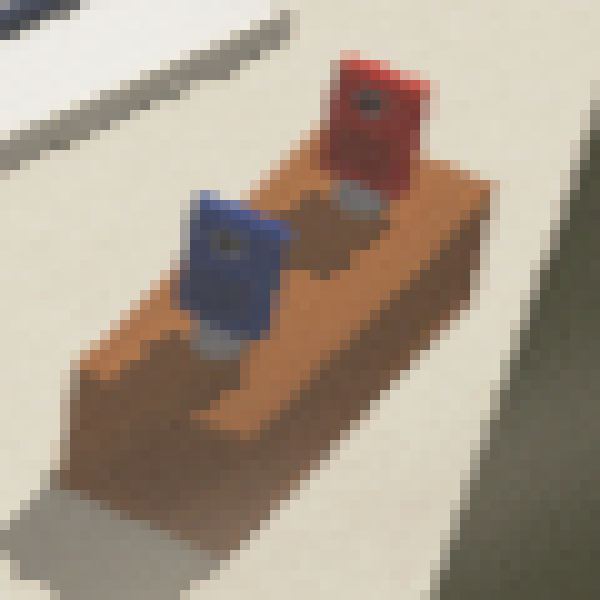

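Run:
```python
from h import *
t=cam("top");s=cam("scene")
A=lambda c,x0,y0,pts,z:np.array([onz(c,x0+u-.5,y0+v-.5,z) for u,v in pts])
q=A(t,398,195,[(58.3,5.5),(62.7,23.5),(10.5,34),(7.2,15.7)],45)
print(q.round(1),q.mean(0).round(1))
q2=A(s,380,140,[(49.5,18.2),(25,44),(8,36)],45);print(q2.round(1))
for q in(q,q2):
  for i in range(len(q)-1):
    d=q[i+1]-q[i];print(np.linalg.norm(d).round(1),np.degrees(np.arctan2(d[1],d[0])).round(1))
for nm,a,b,z in(("redtop",(54.8,14.3),(38.5,7),93),("bluetop",(25,20.6),(24.8,21.2),93)):
    pa=(398+a[0]-.5,195+a[1]-.5);pb=(380+b[0]-.5,140+b[1]-.5)
    print(nm,tri(t,pa,s,pb),onz(t,*pa,z).round(1),onz(s,*pb,z).round(1))
# lock: slot and plate corners crops
for n,c,(x0,y0,x1,y1) in(("top",t,(300,182,330,212)),("scene",s,(292,184,328,210))):
    cv2.imwrite(f"pics/lock_{n}.png",cv2.resize(c["color"][y0:y1,x0:x1],None,fx=16,fy=16,interpolation=cv2.INTER_NEAREST))
P=np.array([onz(t,*p,109)[:2] for p in((251.94,209.06),(265.79,206.4),(279.48,203.65),(292.9,201.23))])
f=np.polyfit(P[:,1],P[:,0],1);print("yaw from keys",np.degrees(np.arctan(-f[0])))
```

```text
[[ 571.1 -429.    45. ]
 [ 515.7 -438.2   45. ]
 [ 486.2 -278.8   45. ]
 [ 542.1 -271.7   45. ]] [ 528.8 -354.4   45. ]
[[ 516.3 -444.2   45. ]
 [ 486.3 -286.3   45. ]
 [ 543.9 -279.2   45. ]]
56.2 -170.5
162.2 100.5
56.3 7.2
160.7 100.8
58.0 7.1
redtop (array([ 535.9186757 , -399.41648123,   96.82980048]), np.float64(2.5550949913484167)) [ 537.5 -400.    93. ] [ 538.1 -405.3   93. ]
bluetop (array([ 518.60203186, -312.24761764,   96.00156038]), np.float64(3.1879302638961917)) [ 520.3 -312.1   93. ] [ 519.7 -316.9   93. ]
yaw from keys 10.163367637714831
```

View pics/lock_top.png

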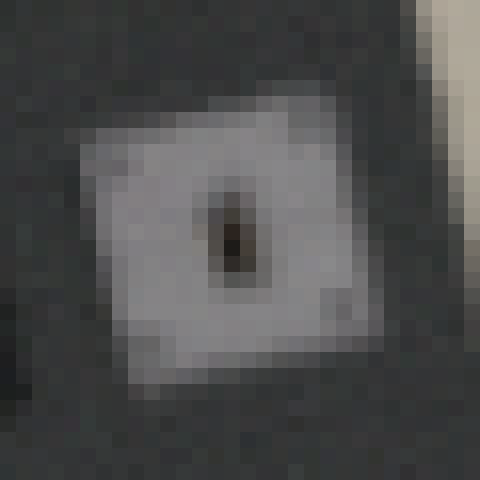

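View pics/lock_scene.png

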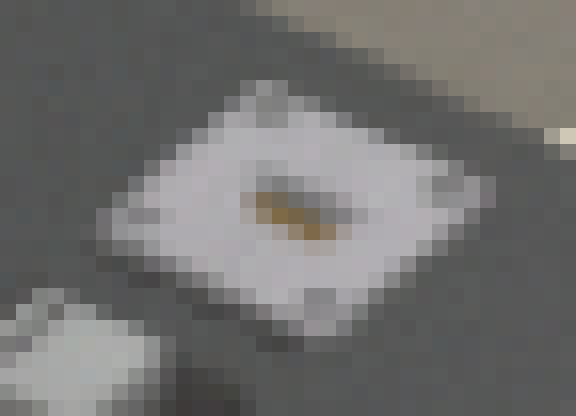

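```bash
python3 -m jog '[[1.5,-1.5,0,0,0,0.055,0],[3,-3.3,0,0,0,0,0],[3,-3.3,0,0,0,0,0],[3,-3.3,0,0,0,0,0],[3,-3.3,0,0,0,0,0],[3,-3.3,0,0,0,0,0],[3,-3.3,0,0,0,0,0],[3,-3.3,0,0,0,0,0]]' 20
```

```text
clock: 1.2
eef_pos: [304.4, -251.0, 184.5]
eef_rot: [3.141, -0.0, 0.177]
wrist_force: [0.4, -0.6, -0.8]
finger_gap: 33.6
```

```bash
python3 -m jog '[[3,-3.3,0,0,0,0,0],[3,-3.3,0,0,0,0,0],[3,-3.3,0,0,0,0,0],[3,-3.3,0,0,0,0,0],[3,-3.3,0,0,0,0,0],[3,-3.3,0,0,0,0,0],[3,-3.3,0,0,0,0,0],[2,-2.2,0,0,0,0,0]]' 20
cat > go.py <<'E'
import sys; from h import *
# delta in tool axes (cm, rad) to world target x y z yaw(deg optional)
s=monitor.read_state(); p=s["eef_pos"]; psi=s["eef_rot"][2]
t=np.array(list(map(float,sys.argv[1:4])))-p
print("pos",p.round(2),"rot",s["eef_rot"].round(4),"gap",round(s["finger_gap"],1),"F",s["wrist_force"].round(1),"M",s["moment"].round(2),"j",s["joints"].round(2),"t",round(s["clock"],2))
c,n=np.cos(psi),np.sin(psi)
print("tool cm",(np.array([t[0]*c+t[1]*n,t[0]*n-t[1]*c,-t[2]])/10).round(2))
E
python3 go.py 551 141.5 140
```

```text
clock: 2.0
eef_pos: [486.4, 39.6, 184.2]
eef_rot: [-3.141, -0.0, 0.179]
wrist_force: [-1.0, -0.2, 0.1]
finger_gap: 0.4
pos [486.39  39.57 184.19] rot [-3.1414e+00 -2.0000e-04  1.7930e-01] gap 0.4 F [-1.  -0.2  0.1] M [-0.03  0.02 -0.08] j [0.01 0.16 1.69 0.   1.29 1.4 ] t 2.0
tool cm [ 8.18 -8.88  4.42]
```

```bash
python3 -m jog '[[2.7,-2.9,1,0,0,0,0],[2.7,-2.9,1,0,0,0,0],[2,-2.2,1,0,0,0,0],[0.5,-0.6,1,0,0,0,0],[0,0,0,0,0,0,0],[0,0,0,0,0,0,0]]' 20
python3 go.py 551 141.5 140
python3 - <<'E'
from h import *
for n in("top","scene"): cv2.imwrite(f"pics/{n}1.png",cam(n)["color"])
t=cv2.imread("pics/top1.png")[170:250,220:340];s=cv2.imread("pics/scene1.png")[160:260,220:340]
W=np.zeros((600,800,3),np.uint8)
a=cv2.resize(t,None,fx=4,fy=4);W[:320,:480]=a
cv2.imwrite("pics/c1.png",a);cv2.imwrite("pics/c1s.png",cv2.resize(s,None,fx=5,fy=5))
E
```

```text
clock: 2.6
eef_pos: [547.6, 134.9, 144.4]
eef_rot: [3.141, 0.0, 0.177]
wrist_force: [0.4, -0.1, -0.6]
finger_gap: 0.5
pos [547.65 134.91 144.41] rot [3.1414e+00 4.0000e-04 1.7740e-01] gap 0.5 F [ 0.4 -0.1 -0.6] M [-0.02  0.02  0.01] j [ 0.18  0.37  1.53 -0.    1.25  1.57] t 2.6
tool cm [ 0.45 -0.59  0.44]
```

View pics/c1.png

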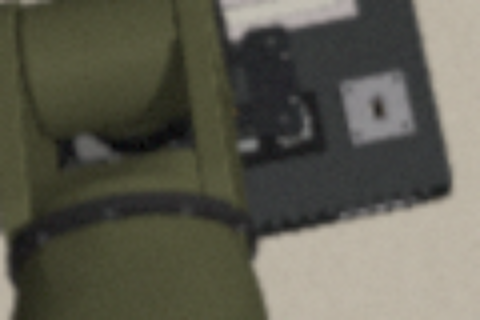

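View pics/c1s.png

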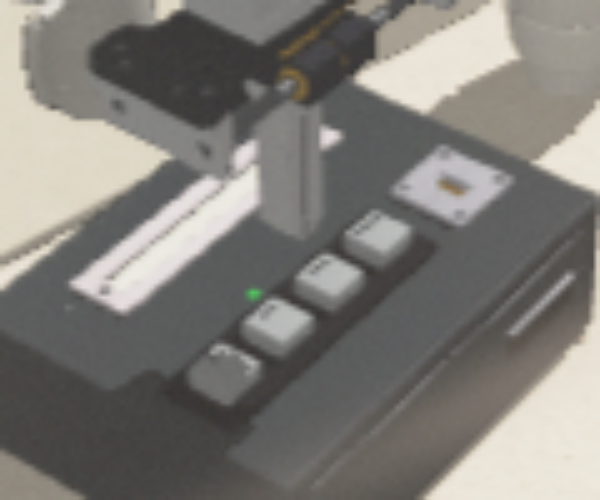

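```bash
python3 - <<'E'
from h import *
s=cam("scene")
for u,v in((259,222),(299,239),(323,223),(291,222)):
    print(onz(s,220+(u+.5)/5-.5,160+(v+.5)/5-.5,144.4).round(1))
E
python3 go.py 551 141.5 144
```

```text
[582.2 125.6 144.4]
[559.8 119.5 144.4]
[561.  103.3 144.4]
[571.9 114.2 144.4]
pos [548.05 134.78 145.15] rot [ 3.1415e+00 -1.2000e-03  1.7670e-01] gap 0.3 F [-1.  -0.4 -0.3] M [ 0.03 -0.01  0.03] j [ 0.18  0.36  1.53 -0.    1.25  1.57] t 2.75
tool cm [ 0.41 -0.61  0.11]
```

Run:
```python
from h import *
c=cam("scene");im=c["color"]
T=np.linalg.inv(c["cam_to_world"])
def proj(p):
    q=T@np.append(p,1);return c["fx"]*q[0]/q[2]+c["cx"],c["fy"]*q[1]/q[2]+c["cy"]
s=monitor.read_state();p=s["eef_pos"];print(p)
o=cv2.resize(im[150:250,220:340],None,fx=6,fy=6,interpolation=cv2.INTER_NEAREST)
for dz in(0,18.8,97):
    u,v=proj(p+[0,0,dz]);print(u,v)
    cv2.drawMarker(o,(int((u-220+.5)*6),int((v-150+.5)*6)),(0,0,255),cv2.MARKER_CROSS,14,2)
cv2.imwrite("pics/c2.png",o)
```

```text
[548.07589319 134.92168741 145.07391937]
277.6226972669815 212.49021475833533
277.38304953810683 206.4773546452568
276.3292349945452 180.0367141880398
```

View pics/c2.png

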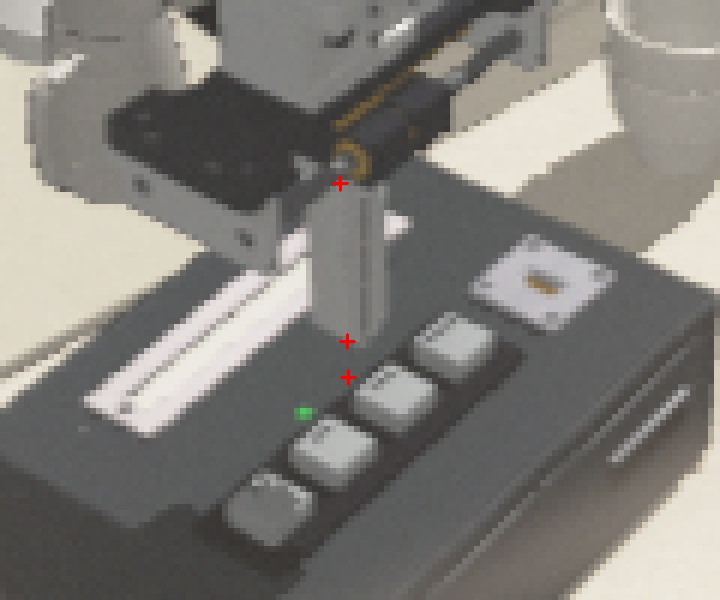

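Run:
```python
from h import *
c=cam("top");im=c["color"]
T=np.linalg.inv(c["cam_to_world"])
def proj(p):
    q=T@np.append(p,1);return c["fx"]*q[0]/q[2]+c["cx"],c["fy"]*q[1]/q[2]+c["cy"]
p=monitor.read_state()["eef_pos"]
o=cv2.resize(im[165:225,240:340],None,fx=8,fy=8,interpolation=cv2.INTER_NEAREST)
for dz in(0,18.8,97):
    u,v=proj(p+[0,0,dz]);print(u,v)
    cv2.drawMarker(o,(int((u-240+.5)*8),int((v-165+.5)*8)),(0,0,255),cv2.MARKER_CROSS,14,2)
cv2.imwrite("pics/c3.png",o)
```

```text
266.895530099422 205.2401477939018
265.9937082769099 204.2023173681409
261.88566312956686 199.4747158199374
```

View pics/c3.png

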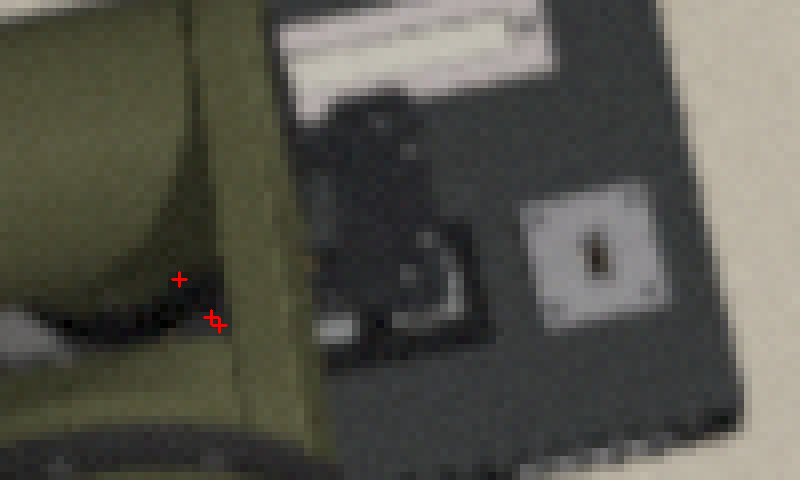

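Run:
```python
from h import *
im=cam("scene")["color"]
o=im[195:225,262:300].astype(float); o=np.clip((o-30)*2.6,0,255).astype(np.uint8)
cv2.imwrite("pics/c4.png",cv2.resize(o,None,fx=16,fy=16,interpolation=cv2.INTER_NEAREST))
```

```text
(no output)
```

View pics/c4.png

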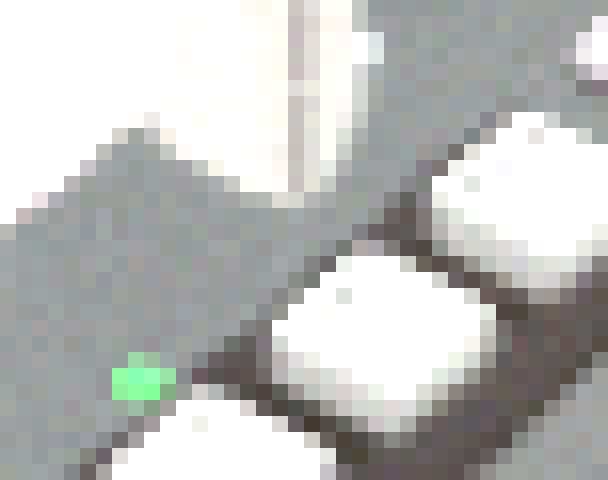

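```bash
python3 -m jog '[[0.4,-0.6,0.5,0,0,0,0],[0,0,1,0,0,0,0],[0,0,0.5,0,0,0,0],[0,0,0,0,0,0,0],[0,0,0,0,0,0,0]]' 20
cat > v.py <<'E'
import sys; from h import *
n=sys.argv[1];x0,y0,x1,y1,f=map(int,sys.argv[2:7])
c=cam(n);T=np.linalg.inv(c["cam_to_world"]);p=monitor.read_state()["eef_pos"]
o=cv2.resize(c["color"][y0:y1,x0:x1],None,fx=f,fy=f,interpolation=cv2.INTER_CUBIC)
if len(sys.argv)>8:
  for dz in(0,18.8):
    q=T@np.append(p+[0,0,dz],1);u,v=c["fx"]*q[0]/q[2]+c["cx"],c["fy"]*q[1]/q[2]+c["cy"]
    cv2.drawMarker(o,(int((u-x0+.5)*f),int((v-y0+.5)*f)),(0,0,255),cv2.MARKER_CROSS,10,1)
cv2.imwrite("pics/"+sys.argv[7],o)
E
python3 v.py scene 240 160 340 250 6 c5.png m; python3 go.py 551 141.5 112
```

```text
clock: 3.4
eef_pos: [550.8, 142.3, 124.1]
eef_rot: [3.142, 0.0, 0.178]
wrist_force: [-0.1, -0.2, -0.5]
finger_gap: 0.7
pos [550.97 142.3  124.35] rot [-3.1416e+00 -1.0000e-04  1.7780e-01] gap 0.2 F [-0.5  0.4  0.3] M [-0.    0.02  0.02] j [0.19 0.4  1.54 0.   1.21 1.58] t 3.45
tool cm [-0.01  0.08  1.23]
```

View pics/c5.png

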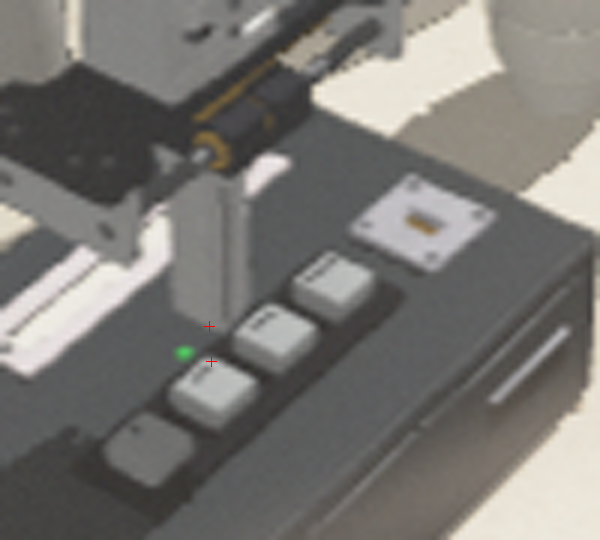

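```bash
python3 -m jog '[[0,0.08,0.5,0,0,0,0],[0,0,0.4,0,0,0,0],[0,0,0.2,0,0,0,0],[0,0,0,0,0,0,0]]' 20; python3 -m jog '[[0,0,0.2,0,0,0,0],[0,0,0,0,0,0,0]]' 20;python3 -m jog '[[0,0,0.2,0,0,0,0],[0,0,0,0,0,0,0]]' 20;python3 -m jog '[[0,0,0.2,0,0,0,0],[0,0,0,0,0,0,0]]' 20
```

```text
clock: 3.85
eef_pos: [550.8, 141.5, 112.8]
eef_rot: [-3.142, 0.001, 0.178]
wrist_force: [0.2, -0.3, 0.1]
finger_gap: 0.1
clock: 4.05
eef_pos: [551.0, 141.5, 111.1]
eef_rot: [-3.142, 0.0, 0.178]
wrist_force: [0.4, -1.0, 1.0]
finger_gap: 0.5
clock: 4.25
eef_pos: [550.9, 141.5, 109.0]
eef_rot: [-3.142, 0.0, 0.178]
wrist_force: [0.7, 0.1, -0.3]
finger_gap: 0.5
clock: 4.45
eef_pos: [550.9, 141.5, 107.0]
eef_rot: [3.142, 0.0, 0.178]
wrist_force: [-0.1, -0.1, -0.0]
finger_gap: 0.9
```

```bash
python3 -m jog '[[0,0,0.2,0,0,0,0],[0,0,0,0,0,0,0]]' 20;python3 -m jog '[[0,0,0.2,0,0,0,0],[0,0,0,0,0,0,0]]' 20;python3 v.py scene 240 160 340 250 6 c6.png m
```

```text
clock: 4.65
eef_pos: [550.9, 141.5, 105.0]
eef_rot: [-3.142, 0.0, 0.178]
wrist_force: [0.2, -0.2, -0.2]
finger_gap: 0.4
clock: 4.85
eef_pos: [550.9, 141.5, 103.0]
eef_rot: [3.142, 0.0, 0.178]
wrist_force: [0.1, 0.4, -0.5]
finger_gap: 0.4
```

View pics/c6.png

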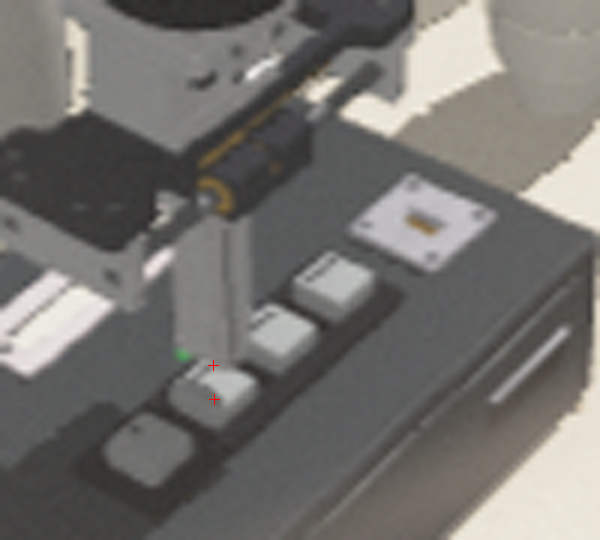

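```bash
python3 -m jog '[[0,0,0.4,0,0,0,0],[0,0,0.2,0,0,0,0],[0,0,0,0,0,0,0]]' 20;for i in 1 2 3; do python3 -c "print()";done; python3 -m jog '[[0,0,0.2,0,0,0,0],[0,0,0,0,0,0,0]]' 20;python3 -m jog '[[0,0,0.2,0,0,0,0],[0,0,0,0,0,0,0]]' 20; python3 -m jog '[[0,0,0.2,0,0,0,0],[0,0,0,0,0,0,0]]' 20;python3 v.py scene 240 160 340 250 6 c7.png m
```

```text
clock: 5.2
eef_pos: [550.8, 141.5, 96.8]
eef_rot: [-3.142, 0.001, 0.178]
wrist_force: [0.3, -0.4, 0.1]
finger_gap: 0.7



clock: 5.4
eef_pos: [550.9, 141.5, 95.0]
eef_rot: [-3.142, 0.0, 0.178]
wrist_force: [0.4, -0.1, -0.3]
finger_gap: 0.4
clock: 5.6
eef_pos: [550.9, 141.5, 93.0]
eef_rot: [-3.142, 0.0, 0.178]
wrist_force: [0.3, 1.0, -0.1]
finger_gap: 0.6
clock: 5.8
eef_pos: [551.1, 141.5, 91.1]
eef_rot: [-3.142, -0.0, 0.178]
wrist_force: [0.2, -0.2, 1.3]
finger_gap: 0.8
```

View pics/c7.png

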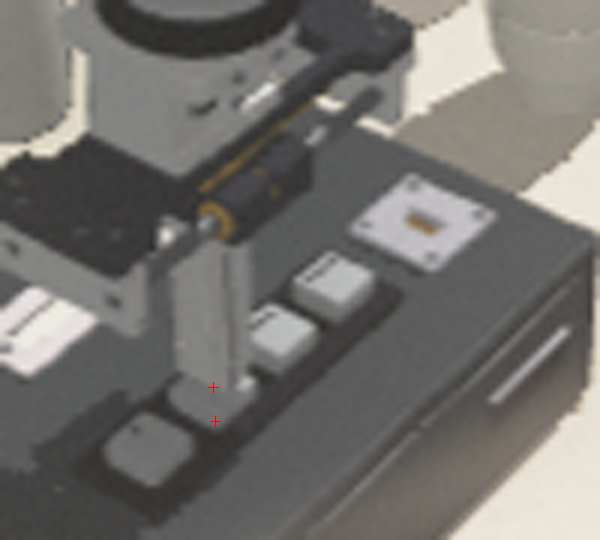

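```bash
python3 -m jog '[[0,0,0.1,0,0,0,0],[0,0,0,0,0,0,0]]' 20;python3 -m jog '[[0,0,0.1,0,0,0,0],[0,0,0,0,0,0,0]]' 20; python3 -m jog '[[0,0,0.1,0,0,0,0],[0,0,0,0,0,0,0]]' 20;python3 -m jog '[[0,0,0.1,0,0,0,0],[0,0,0,0,0,0,0]]' 20
```

```text
clock: 6.05
eef_pos: [551.1, 141.5, 90.3]
eef_rot: [-3.142, -0.0, 0.178]
wrist_force: [-0.9, -0.3, 1.7]
finger_gap: 0.2
clock: 6.25
eef_pos: [551.1, 141.6, 89.3]
eef_rot: [-3.142, -0.0, 0.178]
wrist_force: [-0.4, -0.4, 2.3]
finger_gap: 0.6
clock: 6.45
eef_pos: [551.1, 141.5, 88.2]
eef_rot: [3.142, -0.0, 0.178]
wrist_force: [-0.1, 0.4, 2.5]
finger_gap: 0.3
clock: 6.65
eef_pos: [551.1, 141.5, 87.2]
eef_rot: [-3.142, -0.0, 0.178]
wrist_force: [0.3, -0.5, 3.7]
finger_gap: 0.4
```

```bash
python3 -m jog '[[0,0,0.1,0,0,0,0],[0,0,0,0,0,0,0]]' 20;python3 -m jog '[[0,0,0.05,0,0,0,0],[0,0,0,0,0,0,0]]' 20; python3 v.py scene 240 160 340 250 6 c8.png m
```

```text
clock: 6.85
eef_pos: [551.1, 141.5, 86.2]
eef_rot: [-3.142, -0.0, 0.178]
wrist_force: [-0.6, 0.0, 3.8]
finger_gap: 0.4
clock: 7.05
eef_pos: [551.1, 141.5, 86.1]
eef_rot: [3.142, -0.0, 0.178]
wrist_force: [-1.9, -0.9, 5.6]
finger_gap: 0.8
```

View pics/c8.png

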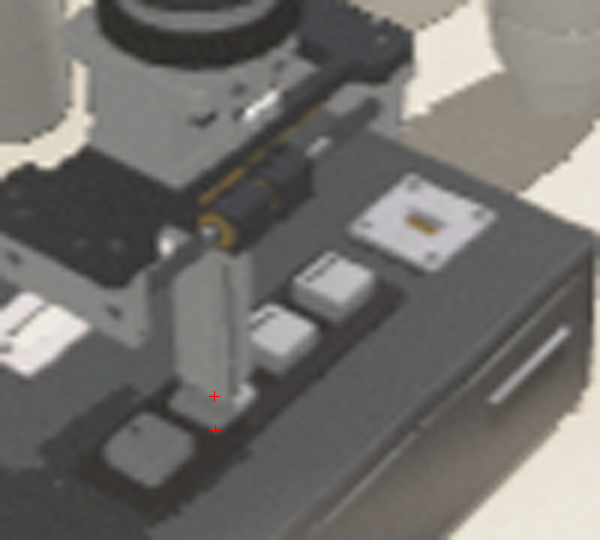

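```bash
python3 - <<'E'
from h import *
s=cam("scene")
for z in (102,104,107):
  for u,v in((178,383),(232,405),(248,380),(213,382)):
    print(z,onz(s,240+(u+.5)/6-.5,160+(v+.5)/6-.5,z).round(1))
E
python3 -m jog '[[0,0,-1,0,0,0,0],[0,0,-1,0,0,0,0],[0,0,-0.5,0,0,0,0]]' 20
python3 v.py scene 240 160 340 250 6 c9.png; python3 go.py 564.5 63 110
```

```text
102 [569.1 145.4 102. ]
102 [544.5 137.7 102. ]
102 [551.4 123.3 102. ]
102 [560.  134.6 102. ]
104 [567.4 146.7 104. ]
104 [542.8 139.  104. ]
104 [549.7 124.7 104. ]
104 [558.3 135.9 104. ]
107 [564.8 148.7 107. ]
107 [540.3 141.  107. ]
107 [547.2 126.7 107. ]
107 [555.8 137.9 107. ]
clock: 7.45
eef_pos: [551.4, 141.6, 112.0]
eef_rot: [-3.142, -0.001, 0.178]
wrist_force: [-0.3, 0.4, -0.3]
finger_gap: 0.6
pos [551.54 141.63 112.47] rot [-3.1416e+00 -1.8000e-03  1.7770e-01] gap 0.3 F [-0.6  0.2  0.3] M [-0.01  0.01  0.01] j [0.19 0.41 1.55 0.   1.18 1.58] t 7.5
tool cm [-0.11  7.97  0.25]
```

View pics/c9.png

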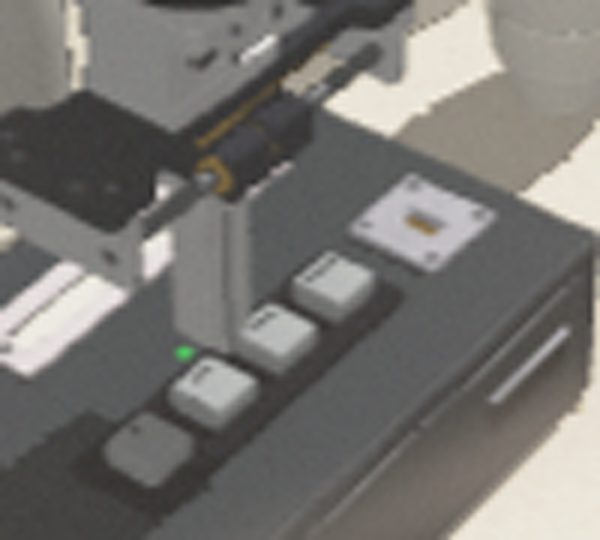

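Key 2 bottomed out (force step at z 86.1) and came back up. On to key 4, 80 mm to the right.

```bash
python3 -m jog '[[-0.2,2.5,0,0,0,0,0],[0,3,0,0,0,0,0],[0,2.0,0,0,0,0,0],[0,0.5,1,0,0,0,0],[0,0,0.9,0,0,0,0],[0,0,0,0,0,0,0]]' 20; python3 v.py scene 240 160 340 250 6 c10.png m;  python3 go.py 564.5 63 91
```

```text
clock: 8.1
eef_pos: [562.4, 63.0, 90.0]
eef_rot: [-3.141, 0.002, 0.178]
wrist_force: [-0.8, -1.1, 2.3]
finger_gap: 0.4
pos [562.6   63.24  90.83] rot [-3.1414e+00  1.8000e-03  1.7860e-01] gap 0.4 F [-0.9 -0.7  1.3] M [-0.04  0.2   0.02] j [ 0.05  0.43  1.57 -0.    1.14  1.44] t 8.15
tool cm [ 0.18  0.06 -0.02]
```

View pics/c10.png

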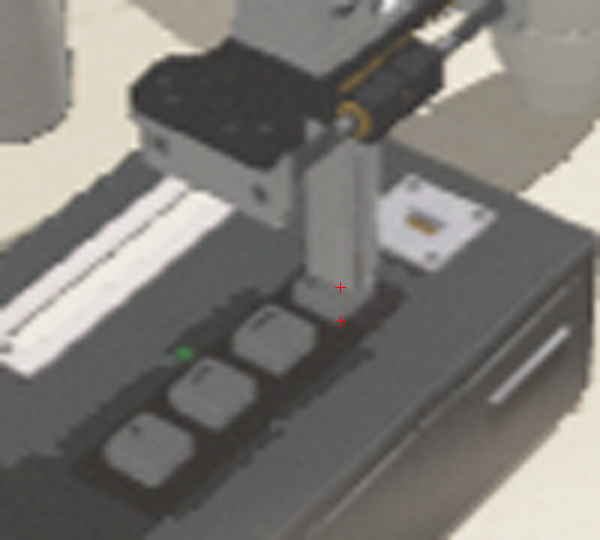

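```bash
python3 -m jog '[[0,0,0.2,0,0,0,0],[0,0,0.2,0,0,0,0],[0,0,0,0,0,0,0]]' 20;python3 -m jog '[[0,0,0.1,0,0,0,0],[0,0,0,0,0,0,0]]' 20
```

```text
clock: 8.45
eef_pos: [563.2, 63.1, 87.8]
eef_rot: [-3.141, -0.0, 0.178]
wrist_force: [-0.8, 2.8, 2.8]
finger_gap: 0.4
clock: 8.65
eef_pos: [563.4, 62.7, 86.9]
eef_rot: [-3.141, -0.001, 0.178]
wrist_force: [-0.4, 3.0, 2.9]
finger_gap: 0.4
```

```bash
python3 -m jog '[[0,0,0.05,0,0,0,0],[0,0,0,0,0,0,0]]' 20
```

```text
clock: 8.85
eef_pos: [563.4, 62.5, 86.4]
eef_rot: [-3.142, -0.001, 0.178]
wrist_force: [0.3, 2.7, 3.5]
finger_gap: 0.3
```

```bash
python3 -m jog '[[0,0,0.05,0,0,0,0],[0,0,0,0,0,0,0]]' 20;python3 -m jog '[[0,0,0.05,0,0,0,0],[0,0,0,0,0,0,0]]' 20;python3 -m jog '[[0,0,0.05,0,0,0,0],[0,0,0,0,0,0,0]]' 20; python3 v.py scene 240 160 340 250 6 c11.png
```

```text
clock: 9.05
eef_pos: [563.4, 62.5, 86.1]
eef_rot: [-3.142, -0.001, 0.178]
wrist_force: [-0.0, 3.1, 4.8]
finger_gap: 0.3
clock: 9.25
eef_pos: [563.5, 62.5, 86.0]
eef_rot: [3.142, -0.001, 0.178]
wrist_force: [-2.8, 2.9, 10.7]
finger_gap: 0.5
clock: 9.45
eef_pos: [563.5, 62.5, 85.9]
eef_rot: [3.142, -0.001, 0.178]
wrist_force: [-3.8, 3.9, 14.0]
finger_gap: 0.5
```

View pics/c11.png

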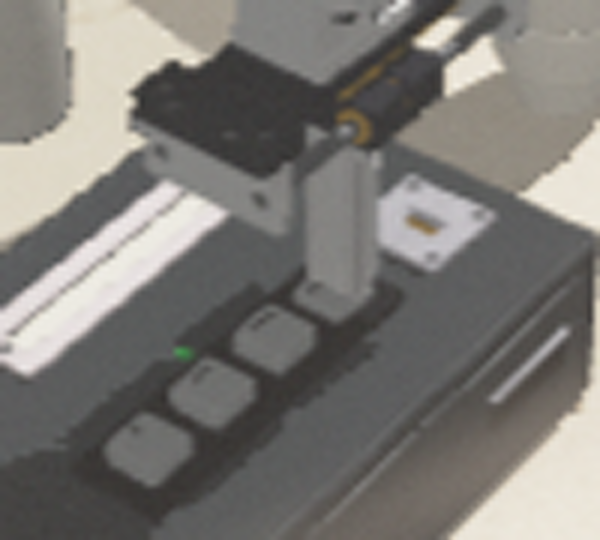

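```bash
python3 -m jog '[[0,0,-1.4,0,0,0,0],[0,-0.5,-1.4,0,0,0,0],[0,-4,0,0,0,0,0],[0,-4,0,0,0,0,0],[0,-2.8,0,0,0,0,0],[0,-0.5,0,0,0,0,0],[0,0,0,0,0,0,0]]' 20;python3 v.py scene 240 160 340 250 6 c12.png m;  python3 go.py 543.5 181 91
```

```text
clock: 10.2
eef_pos: [542.3, 179.0, 113.1]
eef_rot: [3.141, -0.0, 0.179]
wrist_force: [0.0, -0.1, -0.9]
finger_gap: 0.4
pos [542.46 178.14 113.03] rot [ 3.1413e+00 -1.0000e-04  1.7810e-01] gap 0.3 F [-0.2 -0.1  0.3] M [-0.03 -0.01  0.04] j [ 0.25  0.41  1.54 -0.    1.19  1.65] t 10.25
tool cm [ 0.15 -0.26  2.2 ]
```

View pics/c12.png

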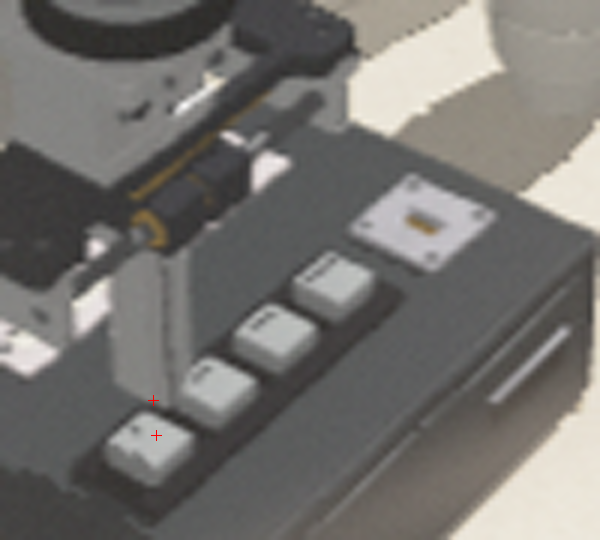

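```bash
python3 -m jog '[[0,-0.2,0.9,0,0,0,0],[0,0,0.9,0,0,0,0],[0,0,0.4,0,0,0,0],[0,0,0.2,0,0,0,0],[0,0,0.2,0,0,0,0],[0,0,0,0,0,0,0]]' 20;python3 -m jog '[[0,0,0.1,0,0,0,0],[0,0,0,0,0,0,0]]' 20;python3 -m jog '[[0,0,0.1,0,0,0,0],[0,0,0,0,0,0,0]]' 20
```

```text
clock: 10.85
eef_pos: [542.1, 180.3, 86.8]
eef_rot: [3.141, -0.0, 0.178]
wrist_force: [-0.7, -2.2, 3.5]
finger_gap: 0.6
clock: 11.05
eef_pos: [542.2, 180.5, 86.1]
eef_rot: [3.141, -0.001, 0.178]
wrist_force: [-1.6, -3.5, 4.6]
finger_gap: 0.3
clock: 11.25
eef_pos: [542.3, 180.5, 85.9]
eef_rot: [3.141, -0.001, 0.178]
wrist_force: [-4.3, -3.7, 12.1]
finger_gap: 0.2
```

Key 1 is fully down. Now I'll lift off and head for the red key, opening the jaws on the way.

```bash
python3 -m jog '[[0,0,-1.5,0,0,0,0],[0,0,-3,0,0,0,0],[-0.8,4,-1,0,0,0,0],[-0.9,4.8,0,0,0,0,0],[-0.9,4.8,0,0,0,0,0],[-0.9,4.8,0,0,0,0,0],[-0.9,4.8,0,0,0,0,60],[-0.9,4.8,0,0,0,0,60]]' 20;python3 -m jog '[[-0.9,4.8,0,0,0,0,60],[-0.9,4.8,0,0,0,0,60],[-0.9,4.8,0,0,0,-0.01,60],[-0.9,4.8,0,0,0,0,60],[-0.9,4.8,0,0,0,0,60],[-0.9,4,0,0,0,0,60],[0,0,0,0,0,0,60],[0,0,0,0,0,0,60]]' 20; python3 v.py scene 240 160 340 250 6 c13.png; python3 go.py 537 -402 90
```

```text
clock: 12.05
eef_pos: [539.2, -106.1, 139.8]
eef_rot: [-3.141, -0.001, 0.178]
wrist_force: [0.4, 0.4, 0.7]
finger_gap: 13.1
clock: 12.85
eef_pos: [536.9, -389.8, 139.0]
eef_rot: [-3.141, 0.0, 0.187]
wrist_force: [-0.4, 0.5, 0.6]
finger_gap: 56.6
pos [ 537.24 -388.91  139.35] rot [-3.1409e+00  1.0000e-04  1.8800e-01] gap 56.5 F [-0.7  0.6  0.4] M [-0.03  0.04 -0.  ] j [-0.68  0.59  1.21  0.    1.34  0.7 ] t 12.9
tool cm [-0.27  1.28  4.93]
```

View pics/c13.png

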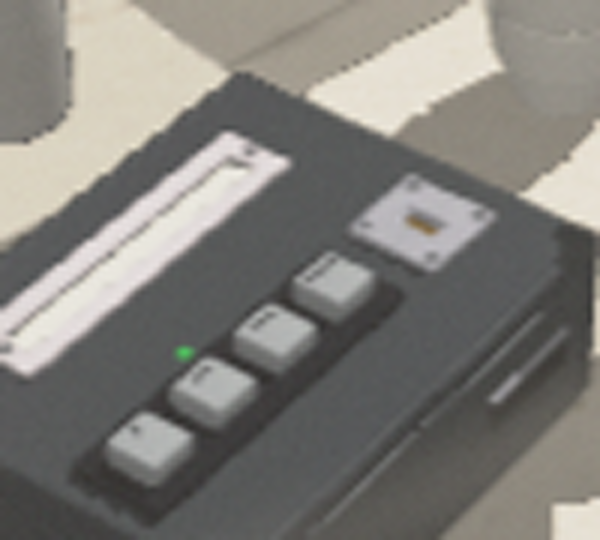

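```bash
python3 -m jog '[[-0.2,1.1,1,0,0,0,60],[0,0.1,1,0,0,0,60],[0,0,1,0,0,0,60],[0,0,0,0,0,0,60]]' 20; python3 v.py scene 360 90 450 200 5 c14.png m;python3 v.py top 390 170 480 240 7 c14t.png m; python3 go.py 537 -402 40
```

```text
clock: 13.3
eef_pos: [536.8, -400.8, 107.4]
eef_rot: [-3.139, 0.002, 0.188]
wrist_force: [1.0, -0.1, 0.6]
finger_gap: 56.5
pos [ 537.41 -401.38  109.49] rot [-3.1411e+00  3.0000e-04  1.8810e-01] gap 56.5 F [ 0.7 -0.1  1.3] M [0.04 0.02 0.03] j [-0.7   0.63  1.22  0.    1.29  0.69] t 13.4
tool cm [-0.05  0.05  6.95]
```

View pics/c14.png

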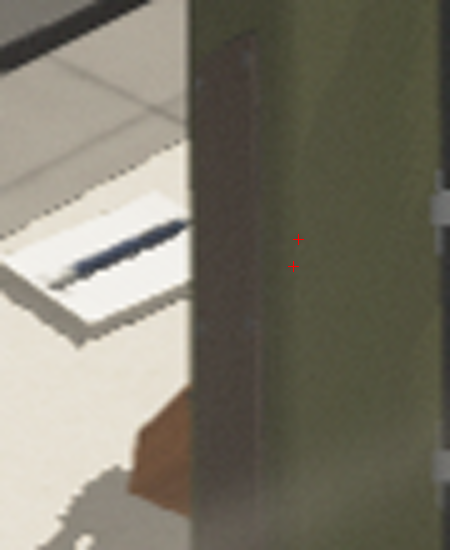

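View pics/c14t.png

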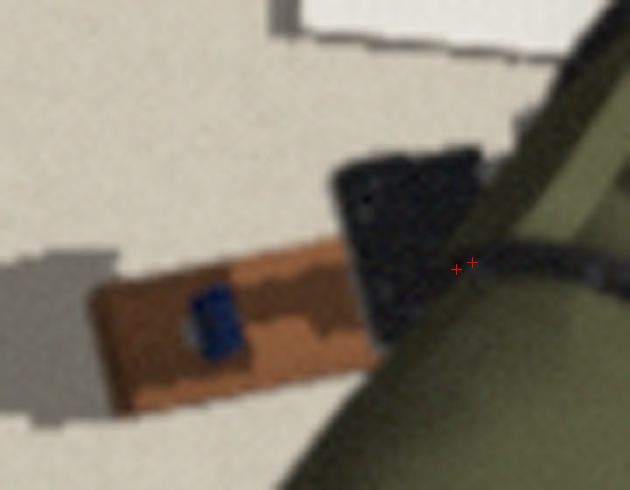

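```bash
python3 -m jog '[[0,0,1,0,0,0,60],[0,0,1.5,0,0,0,60],[0,0,1.5,0,0,0,60],[0,0,1.0,0,0,0,60],[0,0,0,0,0,0,60]]' 20;python3 -m jog '[[0,0,0.6,0,0,0,60],[0,0,0.6,0,0,0,60],[0,0,0.5,0,0,0,60],[0,0,0,0,0,0,60],[0,0,0,0,0,0,60]]' 20; python3 go.py 537 -402 40
```

```text
clock: 13.9
eef_pos: [536.6, -401.1, 57.4]
eef_rot: [-3.139, 0.002, 0.188]
wrist_force: [-0.5, 0.1, -0.0]
finger_gap: 56.5
clock: 14.4
eef_pos: [537.4, -401.8, 42.8]
eef_rot: [3.142, -0.0, 0.188]
wrist_force: [-0.3, -0.6, 0.3]
finger_gap: 56.8
pos [ 537.42 -401.78   42.84] rot [ 3.1415e+00 -1.0000e-04  1.8770e-01] gap 56.8 F [-0.3 -0.6  0.3] M [ 0.04 -0.03  0.  ] j [-0.7   0.7   1.27  0.    1.17  0.69] t 14.4
tool cm [-0.05  0.01  0.28]
```

```bash
python3 -m jog '[[0,0,0.2,0,0,0,5],[0,0,0,0,0,0,5],[0,0,0,0,0,0,5],[0,0,0,0,0,0,5]]' 5;python3 -m jog '[[0,0,0,0,0,0,5],[0,0,0,0,0,0,5],[0,0,0,0,0,0,5]]' 5; python3 go.py 537 -402 40
```

```text
clock: 14.8
eef_pos: [537.4, -401.8, 40.8]
eef_rot: [3.141, -0.0, 0.188]
wrist_force: [0.4, 0.2, 0.5]
finger_gap: 27.8
clock: 15.1
eef_pos: [537.4, -401.7, 40.8]
eef_rot: [3.142, -0.0, 0.188]
wrist_force: [0.7, -0.0, 0.2]
finger_gap: 9.9
pos [ 537.4  -401.75   40.77] rot [ 3.1416 -0.      0.1878] gap 9.9 F [ 0.7 -0.   0.2] M [0.02 0.   0.04] j [-0.7   0.7   1.27  0.    1.17  0.69] t 15.1
tool cm [-0.04  0.02  0.08]
```

```bash
python3 -m jog '[[0,0,0,0,0,0,5],[0,0,0,0,0,0,5],[0,0,-0.3,0,0,0,5],[0,0,-0.5,0,0,0,5],[0,0,0,0,0,0,5]]' 50; python3 go.py 537 -402 40;python3 -m jog '[[0,0,-1,0,0,0,5],[0,0,-1.5,0,0,0,5],[0,0,-2,0,0,0,5],[0,0,-2,0,0,0,5],[0,0,-2,0,0,0,5],[0,0,-2,0,0,0,5],[0,0,0,0,0,0,5]]' 50; python3 go.py 578 2 150; python3 v.py top 390 170 480 240 7 c15t.png m
```

```text
clock: 15.6
eef_pos: [537.7, -402.0, 49.8]
eef_rot: [3.141, -0.001, 0.188]
wrist_force: [0.1, -0.1, -0.8]
finger_gap: 9.6
pos [ 537.75 -402.     49.8 ] rot [ 3.1405e+00 -9.0000e-04  1.8780e-01] gap 9.6 F [ 0.1 -0.1 -0.8] M [-0.04 -0.05  0.03] j [-0.7   0.69  1.26  0.    1.18  0.69] t 15.6
tool cm [-0.07 -0.01  0.98]
clock: 16.3
eef_pos: [538.4, -402.5, 158.0]
eef_rot: [3.137, -0.004, 0.188]
wrist_force: [-0.4, 0.1, -0.3]
finger_gap: 10.1
pos [ 538.4  -402.52  158.05] rot [ 3.137  -0.0038  0.1879] gap 10.1 F [-0.4  0.1 -0.3] M [ 0.01 -0.02  0.01] j [-0.7   0.59  1.16  0.    1.38  0.69] t 16.3
tool cm [ 11.45 -39.     0.8 ]
```

View pics/c15t.png

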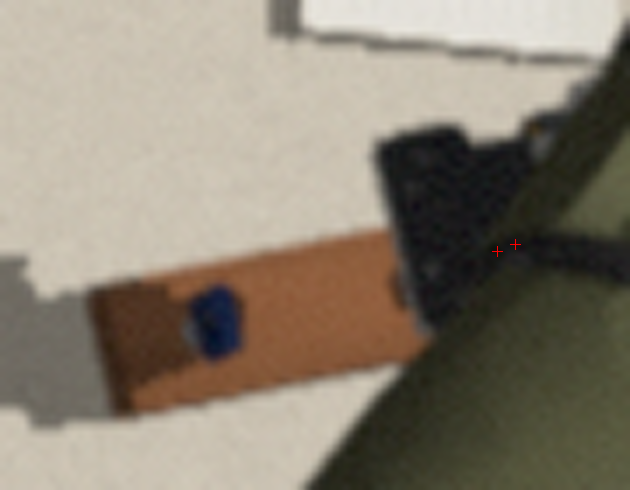

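```bash
python3 -m jog '[[0.8,-2.8,0,0,0,0,5],[1.2,-4.2,0,0,0,0,5],[1.3,-4.5,0,0,0,0,5],[1.3,-4.5,0,0,0,0,5],[1.3,-4.5,0,0,0,0,5],[1.3,-4.5,0,0,0,0,5],[1.3,-4.5,0,0,0,0,5],[1.3,-4.5,0,0,0,0,5]]' 50;python3 -m jog '[[1.2,-3.3,0,0,0,0,5],[0.5,-1.5,0,0,0,-0.1,5],[0,0,0,0,0,-0.15,5],[0,0,0,0,0,-0.15,5],[0,0,0,0,0,-0.15,5],[0,0,0,0,0,-0.15,5],[0,0,0,0,0,-0.15,5],[0,0,0,0,0,-0.15,5]]' 50; python3 go.py 579 2 158
```

```text
clock: 17.15
eef_pos: [569.6, -47.5, 152.9]
eef_rot: [-3.141, 0.001, 0.188]
wrist_force: [1.0, -0.2, -0.5]
finger_gap: 9.7
clock: 17.95
eef_pos: [577.4, 1.0, 152.7]
eef_rot: [-3.14, 0.0, 1.194]
wrist_force: [-0.1, -0.3, -0.5]
finger_gap: 9.7
pos [577.44   0.96 152.7 ] rot [-3.1401e+00  4.0000e-04  1.1940e+00] gap 9.7 F [-0.1 -0.3 -0.5] M [-0.04 -0.1   0.04] j [-0.06  0.39  1.48  0.    1.28  0.32] t 17.95
tool cm [ 0.15  0.11 -0.53]
```

```bash
python3 -m jog '[[0,0,0,0,0,-0.15,5],[0,0,0,0,0,-0.15,5],[0,0,0,0,0,-0.15,5],[0,0,0,0,0,-0.15,5],[0,0,0,0,0,-0.15,5],[0,0,0,0,0,-0.15,5],[0,0,0,0,0,-0.15,5]]' 50;python3 -m jog '[[0,0,0,0,0,-0.15,5],[0,0,0,0,0,-0.15,5],[0,0,0,0,0,-0.15,5],[0,0,0,0,0,-0.15,5],[0,0,0,0,0,-0.15,5],[0,0,0,0,0,-0.15,5],[0,0,0,0,0,-0.15,5],[0,0,0,0,0,-0.03,5]]' 50; python3 v.py scene 270 130 370 230 6 c16.png m;python3 v.py top 250 160 370 230 6 c16t.png m; python3 go.py 579 2 158
```

```text
clock: 18.65
eef_pos: [577.4, 0.9, 152.7]
eef_rot: [-3.14, -0.001, 2.244]
wrist_force: [0.0, 0.2, -0.9]
finger_gap: 9.7
clock: 19.45
eef_pos: [577.5, 0.9, 152.8]
eef_rot: [3.141, -0.001, -2.962]
wrist_force: [-0.9, 1.0, -0.6]
finger_gap: 9.7
pos [577.64   0.93 153.15] rot [ 3.1414e+00 -9.0000e-04 -2.9681e+00] gap 9.4 F [ 0.8 -0.  -0.5] M [ 0.1  -0.1  -0.03] j [-0.06  0.39  1.48 -0.    1.28 -1.81] t 19.55
tool cm [-0.15  0.08 -0.49]
```

View pics/c16.png

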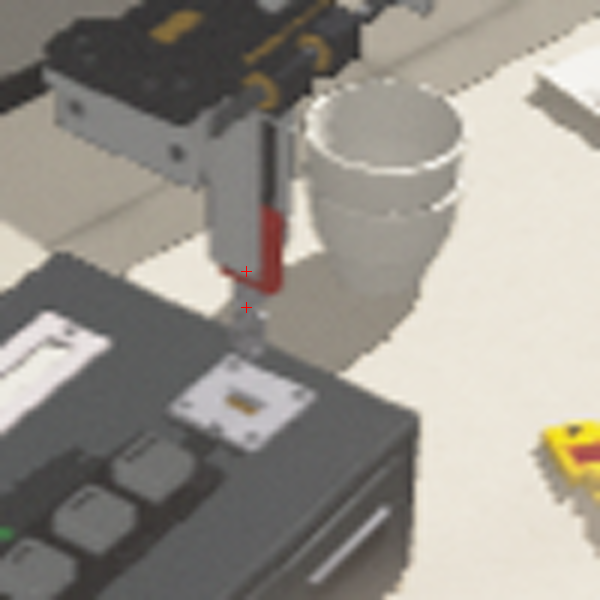

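View pics/c16t.png

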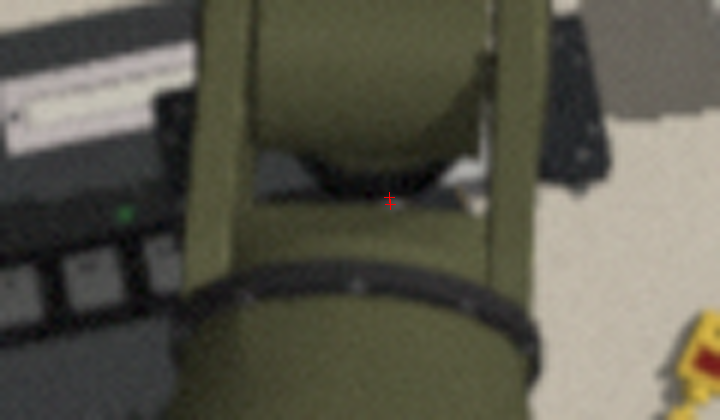

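Run:
```python
from h import *
c=cam("scene")
cv2.imwrite("pics/c17.png",cv2.resize(c["color"][172:206,292:330],None,fx=16,fy=16,interpolation=cv2.INTER_NEAREST))
for p in ((312,188.6),(310.4,196.3)):
  for z in(99,125):print(p,z,onz(c,*p,z).round(1))
```

```text
(312, 188.6) 99 [600.  -26.5  99. ]
(312, 188.6) 125 [576.8  -4.1 125. ]
(310.4, 196.3) 99 [579.6  -1.5  99. ]
(310.4, 196.3) 125 [557.   20.1 125. ]
```

View pics/c17.png

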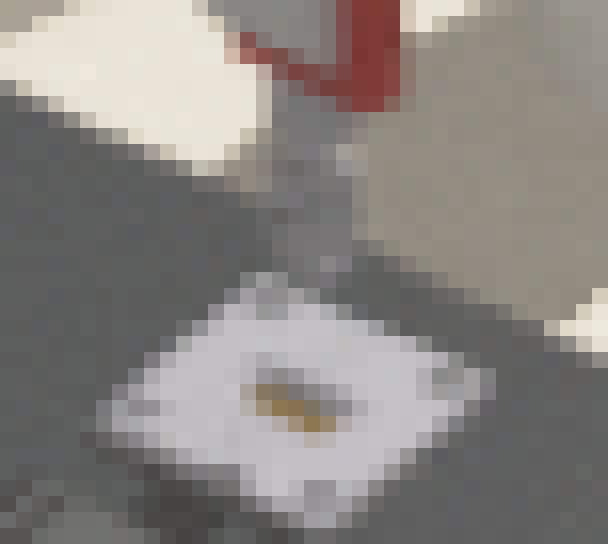

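```bash
python3 -m jog '[[-0.25,0.1,0.5,0,0,0,5],[0,0,0.8,0,0,0,5],[0,0,0.6,0,0,0,5],[0,0,0,0,0,0,5],[0,0,0,0,0,0,5]]' 50; python3 go.py 579.5 2 158
python3 - <<'E'
from h import *
c=cam("scene")
cv2.imwrite("pics/c18.png",cv2.resize(c["color"][172:206,292:330],None,fx=16,fy=16,interpolation=cv2.INTER_NEAREST))
E
```

```text
clock: 20.1
eef_pos: [580.1, 2.3, 134.5]
eef_rot: [3.141, -0.0, -2.966]
wrist_force: [0.6, 0.2, 0.3]
finger_gap: 9.6
pos [580.13   2.33 134.55] rot [ 3.1415e+00 -4.0000e-04 -2.9657e+00] gap 9.6 F [0.6 0.2 0.3] M [ 0.07 -0.11  0.06] j [-0.06  0.41  1.49  0.    1.24 -1.81] t 20.1
tool cm [ 0.07 -0.02 -2.35]
```

View pics/c18.png

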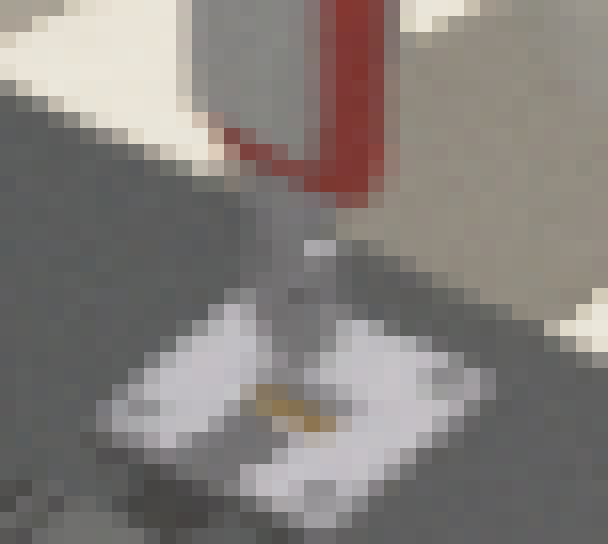

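```bash
python3 -m jog '[[0.08,-0.09,0.3,0,0,0,5],[0,0,0.1,0,0,0,5],[0,0,0,0,0,0,5]]' 50;python3 -m jog '[[0,0,0.1,0,0,0,5],[0,0,0.1,0,0,0,5],[0,0,0,0,0,0,5]]' 50;python3 -m jog '[[0,0,0.1,0,0,0,5],[0,0,0.1,0,0,0,5],[0,0,0,0,0,0,5]]' 50; python3 go.py 579.5 1.5 120
python3 - <<'E'
from h import *
c=cam("scene")
cv2.imwrite("pics/c19.png",cv2.resize(c["color"][172:206,292:330],None,fx=16,fy=16,interpolation=cv2.INTER_NEAREST))
E
```

```text
clock: 20.45
eef_pos: [579.5, 1.3, 130.6]
eef_rot: [3.142, -0.0, -2.966]
wrist_force: [0.1, -0.8, -0.4]
finger_gap: 9.5
clock: 20.75
eef_pos: [579.5, 1.3, 128.6]
eef_rot: [3.142, -0.0, -2.965]
wrist_force: [0.6, -0.1, -0.4]
finger_gap: 9.6
clock: 21.05
eef_pos: [579.5, 1.3, 126.6]
eef_rot: [3.142, -0.0, -2.965]
wrist_force: [1.1, 0.1, -0.3]
finger_gap: 9.6
pos [579.52   1.32 126.57] rot [ 3.1415e+00 -2.0000e-04 -2.9654e+00] gap 9.6 F [ 1.1  0.1 -0.3] M [ 0.1  -0.18 -0.03] j [-0.06  0.42  1.5   0.    1.22 -1.81] t 21.05
tool cm [-0.    0.02  0.66]
```

View pics/c19.png

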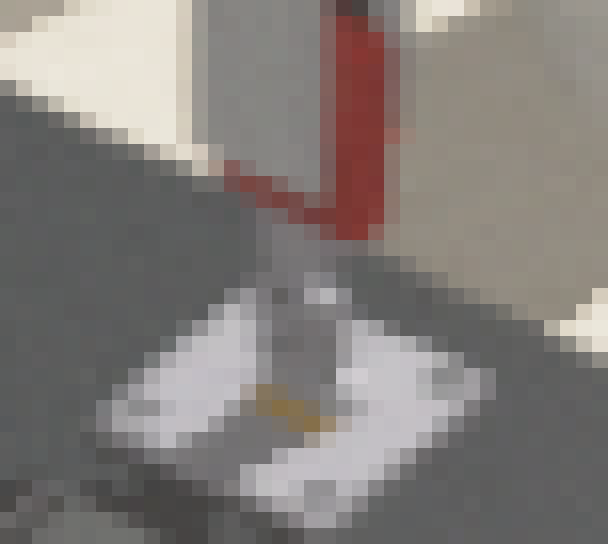

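```bash
python3 -m jog '[[0,0,0.1,0,0,0,5],[0,0,0.1,0,0,0,5],[0,0,0,0,0,0,5]]' 50;python3 -m jog '[[0,0,0.1,0,0,0,5],[0,0,0.1,0,0,0,5],[0,0,0,0,0,0,5]]' 50;python3 go.py 579.5 1.5 120
```

```text
clock: 21.4
eef_pos: [579.5, 1.3, 124.6]
eef_rot: [3.142, -0.0, -2.965]
wrist_force: [0.5, -0.0, -0.7]
finger_gap: 9.7
clock: 21.7
eef_pos: [579.5, 1.3, 122.6]
eef_rot: [3.141, -0.0, -2.965]
wrist_force: [-0.8, 0.8, -0.6]
finger_gap: 9.8
pos [579.5    1.34 122.57] rot [ 3.1415e+00 -3.0000e-04 -2.9654e+00] gap 9.8 F [-0.8  0.8 -0.6] M [ 0.06 -0.17 -0.01] j [-0.06  0.42  1.51  0.    1.22 -1.81] t 21.7
tool cm [-0.    0.02  0.26]
```

```bash
for i in 1; do python3 -m jog '[[0,0,0.1,0,0,0,5],[0,0,0.1,0,0,0,5],[0,0,0,0,0,0,5]]' 50; python3 -m jog '[[0,0,0.1,0,0,0,5],[0,0,0.1,0,0,0,5],[0,0,0,0,0,0,5]]' 50; done;python3 go.py 579.5 1.5 94.8;  python3 - <<'E'
from h import *
c=cam("scene")
cv2.imwrite("pics/c20.png",cv2.resize(c["color"][172:206,292:330],None,fx=16,fy=16,interpolation=cv2.INTER_NEAREST))
E
```

```text
clock: 22.0
eef_pos: [579.5, 1.3, 120.6]
eef_rot: [3.141, -0.0, -2.965]
wrist_force: [-0.9, 0.0, 0.6]
finger_gap: 9.8
clock: 22.3
eef_pos: [579.5, 1.3, 118.6]
eef_rot: [3.142, -0.0, -2.965]
wrist_force: [-0.3, -0.3, -0.6]
finger_gap: 9.6
pos [579.52   1.31 118.59] rot [ 3.1416e+00 -2.0000e-04 -2.9654e+00] gap 9.6 F [-0.3 -0.3 -0.6] M [ 0.08 -0.12 -0.02] j [-0.06  0.42  1.51 -0.    1.21 -1.81] t 22.3
tool cm [-0.    0.02  2.38]
```

View pics/c20.png

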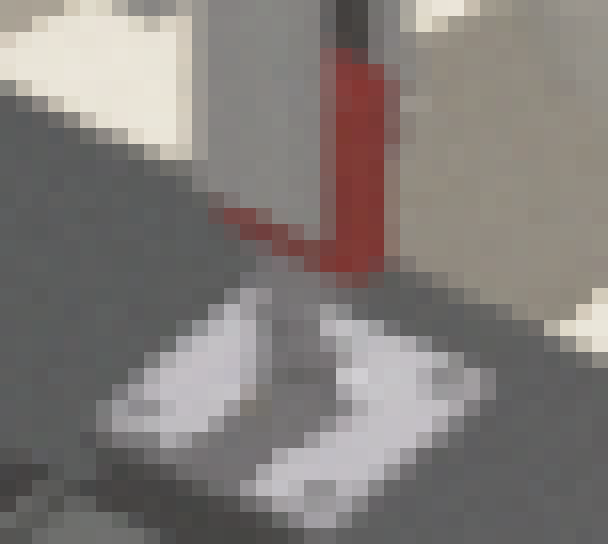

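```bash
python3 -m jog '[[0,0,0.1,0,0,0,5],[0,0,0.1,0,0,0,5],[0,0,0.1,0,0,0,5],[0,0,0,0,0,0,5]]' 50; python3 -m jog '[[0,0,0.1,0,0,0,5],[0,0,0.1,0,0,0,5],[0,0,0,0,0,0,5]]' 50; python3 -m jog '[[0,0,0.1,0,0,0,5],[0,0,0.1,0,0,0,5],[0,0,0,0,0,0,5]]' 50
```

```text
clock: 22.75
eef_pos: [579.5, 1.3, 115.6]
eef_rot: [3.142, -0.0, -2.965]
wrist_force: [0.3, -0.7, 0.0]
finger_gap: 9.9
clock: 23.05
eef_pos: [579.5, 1.3, 113.6]
eef_rot: [3.142, -0.0, -2.965]
wrist_force: [0.3, -0.5, -0.8]
finger_gap: 9.6
clock: 23.35
eef_pos: [579.5, 1.3, 111.6]
eef_rot: [3.142, -0.0, -2.965]
wrist_force: [-0.6, 0.0, -1.3]
finger_gap: 9.9
```

```bash
python3 -m jog '[[0,0,0.1,0,0,0,5],[0,0,0.1,0,0,0,5],[0,0,0,0,0,0,5]]' 60; python3 -m jog '[[0,0,0.1,0,0,0,5],[0,0,0.1,0,0,0,5],[0,0,0,0,0,0,5]]' 60; python3 -m jog '[[0,0,0.1,0,0,0,5],[0,0,0.1,0,0,0,5],[0,0,0,0,0,0,5]]' 60;python3 go.py 579.5 1.5 94.8
```

```text
clock: 23.65
eef_pos: [579.5, 1.3, 109.6]
eef_rot: [3.142, -0.0, -2.965]
wrist_force: [0.4, 0.7, -1.4]
finger_gap: 9.7
clock: 23.95
eef_pos: [579.5, 1.3, 107.7]
eef_rot: [-3.142, -0.0, -2.965]
wrist_force: [-1.6, -0.1, 1.2]
finger_gap: 9.6
clock: 24.25
eef_pos: [579.5, 1.3, 105.5]
eef_rot: [3.142, -0.0, -2.965]
wrist_force: [-0.6, -0.9, -0.2]
finger_gap: 9.6
pos [579.49   1.3  105.5 ] rot [ 3.1416e+00 -2.0000e-04 -2.9654e+00] gap 9.6 F [-0.6 -0.9 -0.2] M [ 0.    0.12 -0.01] j [-0.06  0.44  1.52 -0.    1.18 -1.81] t 24.25
tool cm [-0.    0.02  1.07]
```

```bash
python3 v.py scene 270 130 350 210 7 c21.png m
```

```text
(no output)
```

View pics/c21.png

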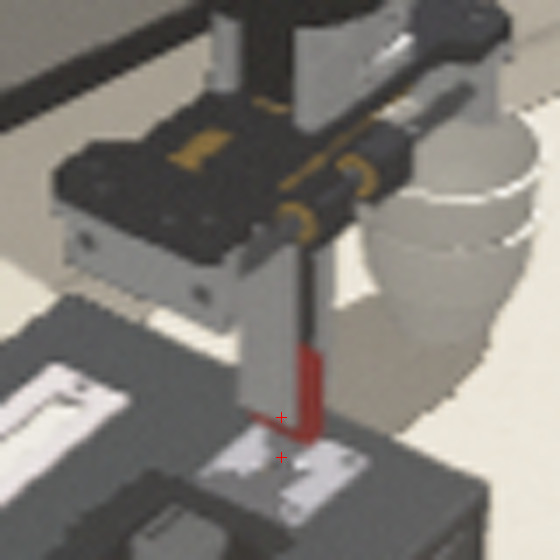

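```bash
python3 -m jog '[[0,0,0.1,0,0,0,5],[0,0,0.1,0,0,0,5],[0,0,0,0,0,0,5]]' 60; python3 -m jog '[[0,0,0.1,0,0,0,5],[0,0,0.1,0,0,0,5],[0,0,0,0,0,0,5]]' 60; python3 -m jog '[[0,0,0.1,0,0,0,5],[0,0,0.1,0,0,0,5],[0,0,0,0,0,0,5]]' 60;python3 go.py 579.5 1.5 94.8
```

```text
clock: 24.6
eef_pos: [579.9, 1.3, 103.9]
eef_rot: [-3.141, 0.001, -2.965]
wrist_force: [-0.3, 0.0, 2.7]
finger_gap: 9.4
clock: 24.9
eef_pos: [580.0, 1.3, 102.0]
eef_rot: [-3.141, 0.001, -2.965]
wrist_force: [1.0, 0.5, 3.5]
finger_gap: 9.7
clock: 25.2
eef_pos: [579.9, 1.4, 99.7]
eef_rot: [-3.142, 0.001, -2.965]
wrist_force: [2.0, -0.3, 0.6]
finger_gap: 9.3
pos [579.89   1.36  99.68] rot [-3.1415e+00  8.0000e-04 -2.9654e+00] gap 9.3 F [ 2.  -0.3  0.6] M [ 0.04 -0.76  0.06] j [-0.06  0.44  1.53  0.    1.17 -1.81] t 25.2
tool cm [0.04 0.02 0.49]
```

```bash
python3 -m jog '[[0,0,0.1,0,0,0,5],[0,0,0.1,0,0,0,5],[0,0,0,0,0,0,5]]' 60; python3 -m jog '[[0,0,0.1,0,0,0,5],[0,0,0.1,0,0,0,5],[0,0,0,0,0,0,5]]' 60; python3 go.py 579.5 1.5 94.8;python3 v.py scene 270 130 350 210 7 c22.png m
```

```text
clock: 25.5
eef_pos: [579.7, 1.4, 97.5]
eef_rot: [3.142, 0.0, -2.965]
wrist_force: [3.0, -0.3, 0.8]
finger_gap: 9.5
clock: 25.8
eef_pos: [579.5, 1.3, 95.4]
eef_rot: [3.142, -0.0, -2.965]
wrist_force: [3.5, 0.4, -1.5]
finger_gap: 9.4
pos [579.49   1.31  95.4 ] rot [ 3.1415e+00 -3.0000e-04 -2.9654e+00] gap 9.4 F [ 3.5  0.4 -1.5] M [ 0.06 -1.    0.  ] j [-0.06  0.45  1.53 -0.    1.16 -1.81] t 25.8
tool cm [-0.    0.02  0.06]
```

View pics/c22.png

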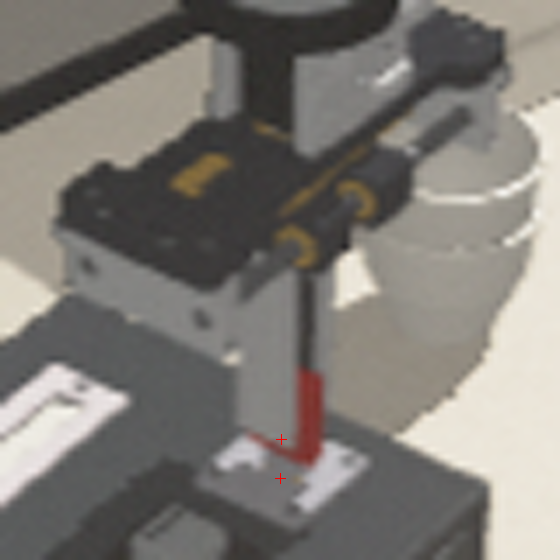

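```bash
python3 -m jog '[[0,0,0.1,0,0,0,5],[0,0,0,0,0,0,5]]' 60; python3 -m jog '[[0,0,0.1,0,0,0,5],[0,0,0,0,0,0,5]]' 60; python3 -m jog '[[0,0,0.1,0,0,0,5],[0,0,0,0,0,0,5]]' 60; python3 go.py 579.5 1.5 94.8
```

```text
clock: 26.05
eef_pos: [579.6, 1.3, 94.7]
eef_rot: [3.142, -0.0, -2.965]
wrist_force: [2.5, 1.5, 1.0]
finger_gap: 9.6
clock: 26.25
eef_pos: [579.6, 1.3, 94.6]
eef_rot: [-3.141, 0.0, -2.965]
wrist_force: [-2.0, 0.8, 10.6]
finger_gap: 9.6
clock: 26.45
eef_pos: [579.8, 1.3, 94.5]
eef_rot: [-3.141, 0.001, -2.965]
wrist_force: [-5.6, 0.1, 19.7]
finger_gap: 9.6
pos [579.76   1.33  94.55] rot [-3.1413e+00  1.0000e-03 -2.9653e+00] gap 9.6 F [-5.6  0.1 19.7] M [0.18 0.93 0.05] j [-0.06  0.45  1.53 -0.    1.16 -1.81] t 26.45
tool cm [ 0.02  0.02 -0.03]
```

The stop is at z 94.6 and I'd predicted home at 94.8, holding 20 N, so the key is fully in. Next is the clockwise turn, in stages.

```bash
python3 -m jog '[[0,0,-0.1,0,0,0,5],[0,0,0,0,0,0.1,5],[0,0,0,0,0,0.1,5],[0,0,0,0,0,0,5]]' 60; python3 go.py 579.5 1.5 94.8;python3 -m jog '[[0,0,0,0,0,0.1,5],[0,0,0,0,0,0.1,5],[0,0,0,0,0,0,5]]' 60; python3 go.py 579.5 1.5 94.8
```

```text
clock: 26.85
eef_pos: [579.8, 1.7, 94.6]
eef_rot: [3.141, 0.001, 3.114]
wrist_force: [-0.4, 2.5, 9.7]
finger_gap: 9.6
pos [579.79   1.67  94.65] rot [3.1410e+00 9.0000e-04 3.1144e+00] gap 9.6 F [-0.4  2.5  9.7] M [ 0.75 -0.11  0.01] j [-0.06  0.45  1.53  0.    1.16 -1.6 ] t 26.85
tool cm [ 0.03 -0.02 -0.02]
clock: 27.15
eef_pos: [579.8, 1.8, 94.7]
eef_rot: [3.141, 0.001, 2.914]
wrist_force: [-0.0, 3.7, 9.6]
finger_gap: 9.6
pos [579.81   1.76  94.66] rot [3.1408e+00 8.0000e-04 2.9144e+00] gap 9.6 F [-0.   3.7  9.6] M [ 0.8  -0.12  0.06] j [-0.06  0.45  1.53  0.    1.16 -1.4 ] t 27.15
tool cm [ 0.02 -0.03 -0.01]
```

```bash
python3 -m jog '[[0,0,0,0,0,0.1,5],[0,0,0,0,0,0.1,5],[0,0,0,0,0,0.1,5],[0,0,0,0,0,0.1,5],[0,0,0,0,0,0,5]]' 60; python3 go.py 579.5 1.5 94.8;python3 -m jog '[[0,0,0,0,0,0.1,5],[0,0,0,0,0,0.1,5],[0,0,0,0,0,0.1,5],[0,0,0,0,0,0.1,5],[0,0,0,0,0,0,5]]' 60; python3 go.py 579.5 1.5 94.8;python3 v.py scene 230 130 330 220 7 c23.png
```

```text
clock: 27.65
eef_pos: [579.8, 1.8, 94.7]
eef_rot: [3.14, 0.0, 2.514]
wrist_force: [0.4, 2.5, 9.5]
finger_gap: 9.5
pos [579.85   1.77  94.66] rot [3.1405e+00 5.0000e-04 2.5145e+00] gap 9.5 F [0.4 2.5 9.5] M [ 0.74 -0.18  0.1 ] j [-0.06  0.45  1.53  0.    1.16 -1.  ] t 27.65
tool cm [ 0.01 -0.04 -0.01]
clock: 28.15
eef_pos: [579.8, 1.8, 94.6]
eef_rot: [3.14, 0.0, 2.114]
wrist_force: [0.1, 4.0, 9.5]
finger_gap: 9.7
pos [579.85   1.77  94.64] rot [3.1404 0.     2.1145] gap 9.7 F [0.1 4.  9.5] M [ 0.73 -0.17  0.12] j [-0.06  0.45  1.53  0.    1.16 -0.6 ] t 28.15
tool cm [-0.01 -0.04 -0.02]
```

View pics/c23.png

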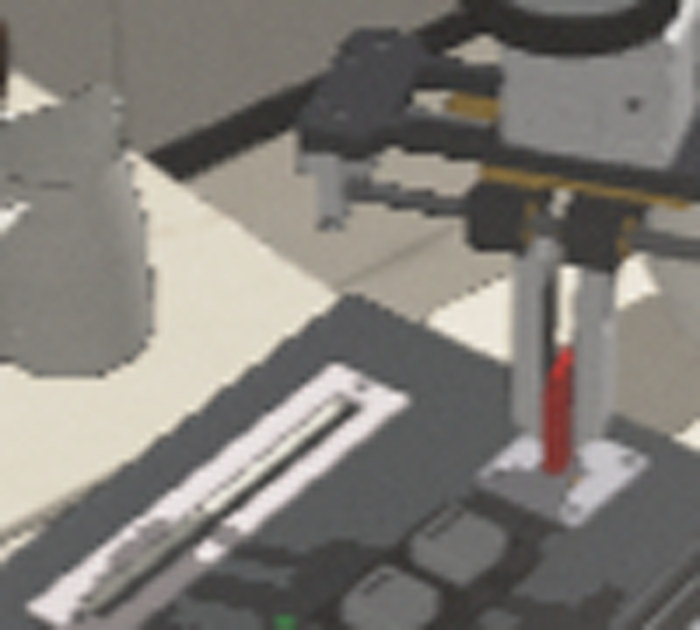

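```bash
python3 -m jog '[[0,0,0,0,0,0.1,5],[0,0,0,0,0,0.1,5],[0,0,0,0,0,0.1,5],[0,0,0,0,0,0.1,5],[0,0,0,0,0,0,5]]' 60; python3 go.py 579.5 1.5 94.8;python3 -m jog '[[0,0,0,0,0,0.06,5],[0,0,0,0,0,0.06,5],[0,0,0,0,0,0,5]]' 60; python3 go.py 579.5 1.5 94.8
```

```text
clock: 28.7
eef_pos: [579.8, 1.7, 94.6]
eef_rot: [3.141, -0.0, 1.715]
wrist_force: [0.5, 3.2, 9.5]
finger_gap: 9.6
pos [579.84   1.74  94.64] rot [ 3.1406e+00 -4.0000e-04  1.7145e+00] gap 9.6 F [0.5 3.2 9.5] M [ 0.72 -0.12  0.12] j [-0.06  0.45  1.53  0.    1.16 -0.2 ] t 28.7
tool cm [-0.02 -0.04 -0.02]
clock: 29.0
eef_pos: [579.8, 1.8, 94.6]
eef_rot: [3.141, -0.001, 1.596]
wrist_force: [-0.5, 2.5, 9.8]
finger_gap: 9.5
pos [579.83   1.77  94.65] rot [ 3.1406e+00 -6.0000e-04  1.5960e+00] gap 9.5 F [-0.5  2.5  9.8] M [ 0.68 -0.06  0.16] j [-0.06  0.45  1.53  0.    1.16 -0.09] t 29.0
tool cm [-0.03 -0.03 -0.02]
```

```bash
python3 -m jog '[[0,0,0,0,0,0.04,5],[0,0,0,0,0,0,5]]' 60; python3 go.py 579.5 1.5 94.8;python3 -m jog '[[0,0,0,0,0,0.04,5],[0,0,0,0,0,0,5]]' 60; python3 go.py 579.5 1.5 94.8;python3 v.py scene 230 130 330 220 7 c24.png;python3 v.py top 230 145 340 215 7 c24t.png
```

```text
clock: 29.2
eef_pos: [579.8, 1.8, 94.7]
eef_rot: [3.141, -0.001, 1.557]
wrist_force: [-0.6, 4.0, 9.7]
finger_gap: 9.6
pos [579.84   1.75  94.67] rot [ 3.1406e+00 -6.0000e-04  1.5569e+00] gap 9.6 F [-0.6  4.   9.7] M [ 0.68 -0.1   0.18] j [-0.06  0.45  1.53  0.    1.16 -0.05] t 29.2
tool cm [-0.03 -0.03 -0.01]
clock: 29.4
eef_pos: [579.8, 1.7, 94.7]
eef_rot: [3.141, -0.0, 1.517]
wrist_force: [0.0, 3.3, 10.1]
finger_gap: 9.5
pos [579.83   1.7   94.66] rot [ 3.1406e+00 -4.0000e-04  1.5171e+00] gap 9.5 F [ 0.   3.3 10.1] M [ 0.52 -0.06  0.31] j [-0.06  0.45  1.53  0.    1.16 -0.01] t 29.4
tool cm [-0.02 -0.03 -0.01]
```

View pics/c24.png

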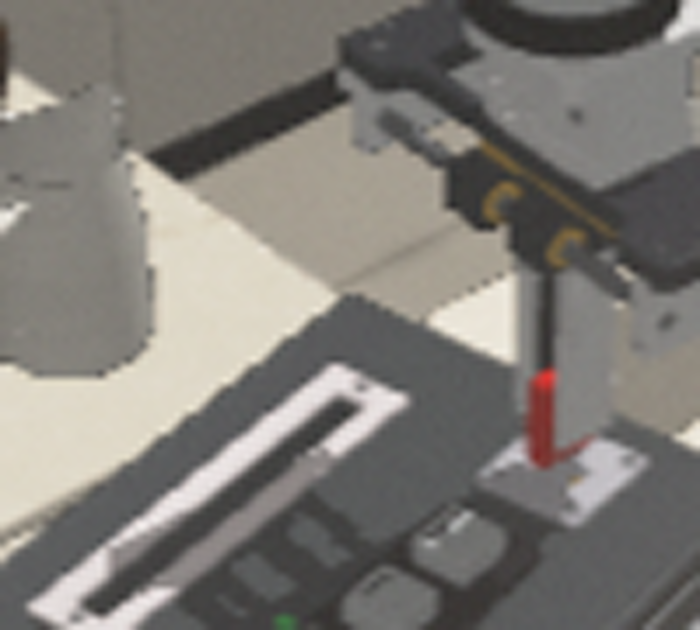

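View pics/c24t.png

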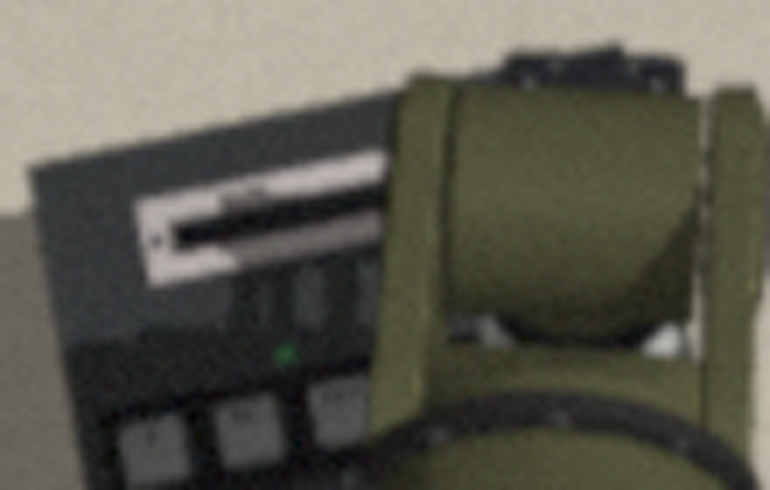

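The torque jumped from 0.18 to 0.31 Nm, so the cylinder is at its end stop. The drop slot is dark along its whole length, about (95–355, 400–610) in the scene crop. Before signing off I'll let it settle and check the whole scene.

```bash
python3 -m jog '[[0,0,0,0,0,0.01,5],[0,0,0,0,0,0,5],[0,0,0,0,0,0,5],[0,0,0,0,0,0,5],[0,0,0,0,0,0,5]]' 60; python3 go.py 579.5 1.5 94.8;python3 v.py top 0 0 640 400 1 end_t.png
```

```text
clock: 30.0
eef_pos: [579.8, 1.7, 94.6]
eef_rot: [3.141, -0.0, 1.509]
wrist_force: [0.1, 4.0, 9.4]
finger_gap: 9.9
pos [579.8    1.69  94.62] rot [ 3.1407e+00 -4.0000e-04  1.5085e+00] gap 9.9 F [0.1 4.  9.4] M [ 0.52 -0.1   0.37] j [-0.06  0.45  1.53  0.    1.16  0.  ] t 30.0
tool cm [-0.02 -0.03 -0.02]
```

View pics/end_t.png

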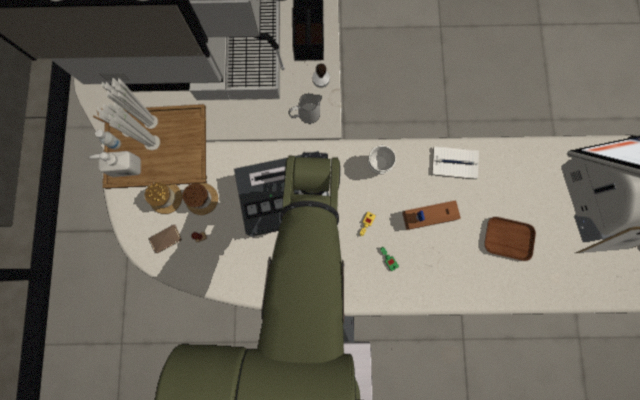

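The top view shows the cups (382,160), stamp (197,236), blue key (421,215) and both look-alikes where they started. The red key is gone from the block and held turned in the lock.

```bash
python3 -c "
from cell import order; print(order.sign_off())"
```

```text
the job is handed in; nothing more can be done
None
```

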